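# Change the picture blocks of a forme carrier with a pinch-latched sliding cover

### The arm

A 6-joint arm with a two-finger parallel gripper is mounted at the origin on the work surface. World frame = base frame: x ahead of the robot, y to its left, z up, the work surface at z = 0. Lengths are in mm, angles in rad, forces in N, time in s.
With the tool pointing down it reaches from about 350 to 725 mm from the base axis. Payload 6 kg.
Tool frame: the origin (TCP) lies at the very end of the fingers, on their centre line; the grasp point (between the pads) lies 19 mm behind it; z points along the fingers, y is the line along which they close (so a half turn about z gives the same grasp; the last joint's range is limited). The gripper opens to 85 mm and grips with 20 to 120 N. Pads are 22 mm wide; open, the fingers measure 114 mm over their backs; the gripper's body (76 mm by 85 mm) begins 54 mm behind the grasp point. The pads swing forward as they close: fully open they stand 13 mm farther back than shut.
Start: joints at [1.566, 0.04, 0.085, 0, -1.615, -0.334], TCP at [199.386, 565.879, 231.261] pointing down, gripper open.
Joint ranges: [-2.56, 2.56], [-1.29, 2.01], [-1.08, 1.49], [-3.29, 1.98], [-2.81, -0.18], [-2.99, 2.99]. Speed limits (rad/s): [2.57, 2.57, 3.01, 3.14, 3.14, 3.14].

### API

Orientations are given as a 3x3 rotation matrix whose columns are the frame's x, y, z axes.
In Python, from rig import observe, snapshot, calibration, sign_off, search_frame, outline_of, place_of gives the robot as it stands.
- The arm moves only by the tool send_rows, never from a script. Its argument "steps" is a list of rows, each an object with "offset": the shift along the tool's x, y, z in mm, a list of three; "delta_rot": the turn, a rotation vector about the tool's x, y, z in rad, a list of three; "claw": the opening in per cent of the stroke, from 0 (shut) to 100 (fully open). A call has 1 to 12 rows; each row shifts and turns the commanded pose from where the row before left it, along the tool's axes as they then stand; what a row does not reach is not made up. A row lasts 1/10 s, in which the tool goes at most 50 mm and 8.59 degrees, less where a joint would pass 70% of its speed; a pose out of reach is approached as far as the arm can. A call is refused whole if a number of a shift passes 50 or a number of a turn 0.15, either way. A call with a gripper value outside its range is refused whole. The fingers move at their own pace and stop on an object; the grip force is fixed at half the most. Time passes only in rows, so rows that do not move let the fingers close. It gives the time, the measured TCP pose, the force, the opening and the grip force at its end, in the units of the state.
- observe(): the state, without advancing time (a new reading comes with each control period).
- snapshot(name): name is "side" or "top" or "wrist"; returns the picture (384x512x3 uint8, blue, green, red); there is no depth.
- calibration(name): a dict with "fov_y" (degrees; the focal length in pixels is half the picture's height over the tangent of half this angle, whatever the lens; pixels are square), "cx", "cy" (the principal point, pixels), "D" ([k1, k2, p1, p2, k3] as OpenCV has them; the pictures are not rectified), "T" (4x4, takes a point from camera to world coordinates). Camera axes: x right, y down, z forward; pixel columns grow to the right and rows downward; lengths in mm; the calibration is good to about 2 mm. A picture is of the moment at which its call begins: read the wrist's pose just before it. calibration takes no time and is no camera call; for the wrist camera it gives the pose at the moment of the call.
- sign_off(): hands the job in; it is judged then, once.
Trained networks look in the newest picture that a camera, given by its name, has taken for a name from the list of things; names that differ only in an ending like _2 or _b are one class to them, and where a whole thing is asked for, a point or a joint stands for the part that bears it (a point fixed in the world has none). Each returns a list of dicts, best first, with "confidence" (0 to 1); they miss things now and then, are a little off and sometimes report something else, mostly with a low value. They report only what shows in the picture. A call takes as long as a camera call. They do not tell look-alikes from the thing itself.
- search_frame(camera, thing): "xy" ([column, row] in pixels, amid what is visible of it).
- outline_of(camera, thing): "mask" (384x512 bool, what is visible of it) and "xy" ([column, row] in pixels, amid what is visible of it).
- place_of(camera, thing): "xy" ([column, row] in pixels: a listed point, or the origin of a listed thing).
The state is a dict: "clock": time; "joints": joint angles; "dq": joint speeds; "joint_efforts": joint torques, N m; "tcp_pos": TCP position; "tcp_rot": TCP orientation; "force": force on the tool from outside, world axes, zero at the start; "moment": the same for the moment, N m; "width": opening from 0.0 (shut) to 1.0 (fully open); "grasp_force": force on a finger pad.
Only numpy, scipy, OpenCV 4.12 (cv2) and the standard library are available. Lean on these libraries where they do the work, as an engineer would, in place of code of your own. Each camera call takes 0.05 s, during which the arm holds its last target. There are 200 camera calls.

### The job

Pinch the two orange buttons of the carrier's clear cover together and slide the cover all the way back. Move the old red-faced blocks out of the pockets into the blue return tray, and lay every green picture block from the bench into a pocket of its own, flat on the pocket's floor with the picture up. Then pinch the buttons again and slide the cover shut until its latches click out, leaving the other things on the bench where they are.

Things in the scene. Friction and masses are not known exactly. Their poses are not given: they have to be found in the camera images.
- case: fixed dark wood tray; origin on the bench under the middle of its 6 pockets; z up; spans x -70..230, y -133..133 mm of its frame. Top face 18 mm above bench. Pockets centred at x -37 and 37, y -78, 0 and 78 mm, each 46 mm in x, 70 in y, 10 deep (cork floor 8 mm above bench); 28 mm between rows. Plain deck behind (+x), where the cover parks. Side rails at |y| 121 to 133 mm are up to 52 mm high.
- cover (a joint): clear cover 120 x 236 mm, underside 38, top 44 mm above bench, slides along the tray's +x with about 2 N: 0 = closed, 0.160 m = fully open (front edge then 100 mm behind the tray origin); stops at both ends. At each end both latches spring out and lock it; it moves only with both buttons in. Between the ends the rails hold the latches in: a released cover stays put and can still be slid.
- cover_grip (a point): midway between the two orange buttons on the cover's black handle, 74 mm above bench; moves with the cover; axes as the tray. At cover 0 it is at x -20, y 0 mm of the tray. Handle top 88 mm above bench. Button faces stand 30 mm to its +y and -y sides (21 mm when fully in), 34 mm wide in x, 52 to 88 mm above bench. Under each a brass latch bar lies on the cover, top 49 mm above bench.
- button_left (a joint): orange release button on the +y side of the handle: 0 = sprung out, 0.009 m = fully in; its latch is free from 0.006 m. 3 N to start, 7.5 N fully in. Travels with the cover.
- button_right (a joint): orange release button on the -y side, the same: 0 = out, 0.009 m = fully in, free from 0.006 m.
- block0: green picture block: brown wooden block with a green and brass picture on top, 40 mm in its own x, 64 mm in y, 25 mm high, 90 g. Origin in the middle of its underside, z up towards the picture. Lies picture up on the bench at the start; 4 to 6 of the six are there (absent: no pose). Any block fits any pocket, either way round, with 3 mm play all round, and stands 15 mm out of it.
- block1: green picture block: brown wooden block with a green and brass picture on top, 40 mm in its own x, 64 mm in y, 25 mm high, 90 g. Origin in the middle of its underside, z up towards the picture. Lies picture up on the bench at the start; 4 to 6 of the six are there (absent: no pose). Any block fits any pocket, either way round, with 3 mm play all round, and stands 15 mm out of it.
- block2: green picture block: brown wooden block with a green and brass picture on top, 40 mm in its own x, 64 mm in y, 25 mm high, 90 g. Origin in the middle of its underside, z up towards the picture. Lies picture up on the bench at the start; 4 to 6 of the six are there (absent: no pose). Any block fits any pocket, either way round, with 3 mm play all round, and stands 15 mm out of it.
- block3: green picture block: brown wooden block with a green and brass picture on top, 40 mm in its own x, 64 mm in y, 25 mm high, 90 g. Origin in the middle of its underside, z up towards the picture. Lies picture up on the bench at the start; 4 to 6 of the six are there (absent: no pose). Any block fits any pocket, either way round, with 3 mm play all round, and stands 15 mm out of it.
- block4: green picture block: brown wooden block with a green and brass picture on top, 40 mm in its own x, 64 mm in y, 25 mm high, 90 g. Origin in the middle of its underside, z up towards the picture. Lies picture up on the bench at the start; 4 to 6 of the six are there (absent: no pose). Any block fits any pocket, either way round, with 3 mm play all round, and stands 15 mm out of it.
- block5: green picture block: brown wooden block with a green and brass picture on top, 40 mm in its own x, 64 mm in y, 25 mm high, 90 g. Origin in the middle of its underside, z up towards the picture. Lies picture up on the bench at the start; 4 to 6 of the six are there (absent: no pose). Any block fits any pocket, either way round, with 3 mm play all round, and stands 15 mm out of it.
- old0: old block, the same size and weight as the picture blocks (40 x 64 x 25 mm, origin in the middle of its underside, z up) but with a red face. Lies in a pocket of the tray at the start, red face up, 15 mm of it standing out; 1 or 2 of the three are there (absent: no pose).
- old1: old block, the same size and weight as the picture blocks (40 x 64 x 25 mm, origin in the middle of its underside, z up) but with a red face. Lies in a pocket of the tray at the start, red face up, 15 mm of it standing out; 1 or 2 of the three are there (absent: no pose).
- old2: old block, the same size and weight as the picture blocks (40 x 64 x 25 mm, origin in the middle of its underside, z up) but with a red face. Lies in a pocket of the tray at the start, red face up, 15 mm of it standing out; 1 or 2 of the three are there (absent: no pose).
- return_tray: fixed blue open tray, 130 mm in x, 160 mm in y, 25 mm high, walls and floor 5 mm; origin in the middle of its underside, on the bench. Two blocks fit flat in it end to end along y.
- ink_tin: red and steel ink tin, 76 mm across, 55 mm high; origin under its middle. Bystander.
- lead_bar: lead spacing bar 160 x 22 x 18 mm, along its x; origin under its middle. Bystander.
- wood_furniture: dark bare wooden spacing piece 35 x 150 x 18 mm, along its y; origin under its middle. Bystander.
- scissors: scissors with green handles, about 175 mm long; origin under the pivot. Bystander.
- composing_stick: steel composing stick, a shallow tray 60 x 200 x 23 mm; origin under its middle. Bystander.
Not all that is in view belongs to the job. What is shaped like the block3 but turquoise is not meant.

How it is judged:
By the outcome, as a careful person would: the job done as asked, in the order asked, and still so for the second after the job is handed in, with the robot touching nothing.
Of block0, block1, block2, block3, block4, block5 only 4 to 6 are there at a start; the rules pass over those that are not, and their reading is None.
Of old0, old1, old2 only 1 to 2 are there at a start; the rules pass over those that are not, and their reading is None.
At some moment in a run one of block0, block1, block2, block3, block4, block5 may be knocked a few centimetres aside while the robot is not near it.
Once in a run the grip may slacken for a moment while it holds something.
It also fails if it takes over 210 s, if anything falls off the work surface, if the arm or the gripper's body presses on something with over 40 N, if the wrist force passes 120 N, or if a joint passes its speed limit or range.

## Working session

There is one attempt and no reset: what is moved stays moved. The work goes in short steps, Python scripts to look and compute and a tool call to move; the robot and the scene stay as the last step left them, time stands still between calls to the robot, and variables do not carry over. Pictures are saved under pics/ and viewed, at most 14 in all, crops included, and the job is handed in when it is done.

Besides the shell and the picture viewer there is one more tool, called after "Call:" by a JSON object that holds its "api" and its "payload", one argument or row to a line. send_rows: Moves the arm, as the interface text tells. Its arguments: {"type":"object","properties":{"steps":{"type":"array","items":{"type":"object","properties":{"offset":{"type":"array","items":{"type":"number"}},"delta_rot":{"type":"array","items":{"type":"number"}},"claw":{"type":"number"}}}}},"required":["steps"]}

```bash
mkdir -p pics; ls
python3 - <<'E'
from rig import *
import cv2
o=observe();print(o)
for n in("top","side","wrist"):
    cv2.imwrite(f"pics/{n}0.png",snapshot(n))
    c=calibration(n);print(n,c)
E
```

```text
pics
{'clock': 0.0, 'joints': array([ 1.56572892e+00,  4.08124559e-02,  8.38356994e-02, -5.04421489e-04,
       -1.61550019e+00, -3.33680576e-01]), 'dq': array([ 0.00263547,  0.00023794,  0.00115294,  0.00170212, -0.00071307,
        0.00023756]), 'joint_efforts': array([-1.23795389e-04, -3.68208325e+01,  3.47425675e+01,  6.93238378e+00,
       -5.31164740e-03,  8.26958342e-06]), 'tcp_pos': array([199.19401697, 565.62542019, 230.28420349]), 'tcp_rot': array([[ 9.43178826e-01, -3.32285177e-01, -5.12427432e-04],
       [-3.32285564e-01, -9.43177337e-01, -1.67804984e-03],
       [ 7.42811466e-05,  1.75297331e-03, -9.99998461e-01]]), 'force': array([ 0.99401762,  0.34635336, -0.32649697]), 'moment': array([-0.01428562,  0.02333442,  0.0611146 ]), 'grasp_force': 0.0, 'width': 0.9984327438646751}
top {'fov_y': 56.06156802374172, 'cx': 255.23892132648976, 'cy': 191.8839061646201, 'D': array([-0.00552912,  0.        ,  0.        ,  0.        ,  0.        ]), 'T': array([[-7.85280690e-02, -9.72891129e-01,  2.17522855e-01,
         2.60044546e+02],
       [-9.96911532e-01,  7.64476434e-02, -1.
[... 529 characters left out ...]
.01504689e+03],
       [-2.93062165e-03, -8.52734255e-01, -5.22336770e-01,
         7.56098211e+02],
       [ 0.00000000e+00,  0.00000000e+00,  0.00000000e+00,
         1.00000000e+00]])}
wrist {'fov_y': 67.93409975061192, 'cx': 256.43566518128847, 'cy': 195.81384730468176, 'D': array([-0.04244015,  0.        ,  0.        ,  0.        ,  0.        ]), 'T': array([[-3.32787416e-01, -9.03674688e-01, -2.69489507e-01,
         2.67448520e+02],
       [-9.43001042e-01,  3.19288330e-01,  9.38296197e-02,
         5.40093413e+02],
       [ 1.25340230e-03,  2.85354202e-01, -9.58421310e-01,
         3.72625032e+02],
       [ 0.00000000e+00,  0.00000000e+00,  0.00000000e+00,
         1.00000000e+00]])}
```

Run:
```python
import cv2
a=cv2.imread("pics/top0.png");cv2.imwrite("pics/top0b.png",cv2.resize(a,(800,600),interpolation=cv2.INTER_CUBIC))
```

```text
(no output)
```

View pics/top0b.png

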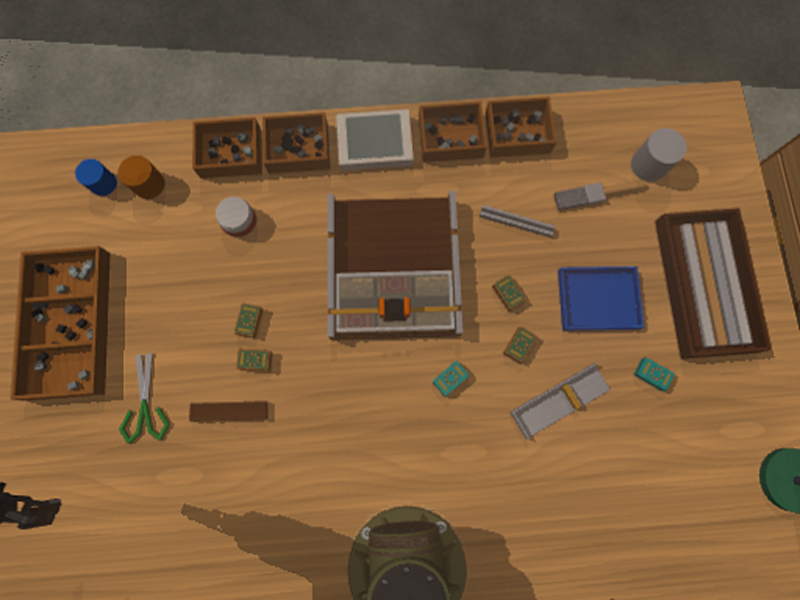

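View pics/side0.png

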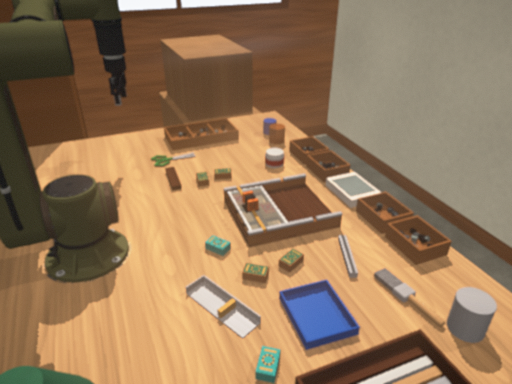

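```bash
cat > h.py <<'E'
import numpy as np, cv2, os
from rig import *
def ray(cam,cal,uv,z):
    """pixels -> world xy on plane z"""
    f=192/np.tan(np.radians(cal["fov_y"])/2)
    K=np.array([[f,0,cal["cx"]],[0,f,cal["cy"]],[0,0,1]])
    p=cv2.undistortPoints(np.float64(uv).reshape(-1,1,2),K,np.float64(cal["D"]))[:,0]
    T=cal["T"];d=np.c_[p,np.ones(len(p))]@T[:3,:3].T;o=T[:3,3]
    return (o+d*((z-o[2])/d[:,2])[:,None])[:,:2]
def proj(cal,P):
    f=192/np.tan(np.radians(cal["fov_y"])/2)
    K=np.array([[f,0,cal["cx"]],[0,f,cal["cy"]],[0,0,1]])
    Ti=np.linalg.inv(cal["T"]);r=cv2.Rodrigues(Ti[:3,:3])[0]
    return cv2.projectPoints(np.float64(P).reshape(-1,1,3),r,Ti[:3,3],K,np.float64(cal["D"]))[0][:,0]
def snap(cam,save=None):
    cal=calibration(cam);im=snapshot(cam)
    if save: cv2.imwrite(f"pics/{save}.png",im)
    return im,cal
def yaw(o=None):
    R=(o or observe())["tcp_rot"];return np.arctan2(R[1,0],R[0,0])
def plan(*wps):
    """waypoints (x,y,z,yaw): print rows in tool axes from the present pose (also levels the tool)"""
    o=observe();p=o["tcp_pos"];y=yaw(o)
    print("tilt",np.round(o["tcp_rot"][:2,2],3),"at",p.round(1),round(y,3))
    for x_,y_,z_,w in wps:
        dw=(w-y+np.pi/2)%np.pi-np.pi/2 if abs(w)>9 else w-y
        d=np.array([x_,y_,z_])-p
        # turn applied in same rows: report world delta in tool axes for shift-first
        c,s=np.cos(y),np.sin(y)
        t=np.array([c*d[0]+s*d[1],s*d[0]-c*d[1],-d[2]])
        print("shift",t.round(1),"turn z",round(-dw,3),"rows>=",int(max(np.ceil(abs(t).max()/50),np.ceil(abs(dw)/.15))))
        p=np.array([x_,y_,z_]);y=w
def blocks(im,cal,z=25,kind="green"):
    """rects of green/red/turquoise faces -> (x,y,angle of long axis,len,wid)"""
    hsv=cv2.cvtColor(im,cv2.COLOR_BGR2HSV)
    lo,hi={"green":((40,70,30),(78,255,255)),"turq":((80,90,50),(98,255,255))}[kind]
    m=cv2.morphologyEx(cv2.inRange(hsv,lo,hi),cv2.MORPH_CLOSE,np.ones((7,7)))
    out=[]
    for c in cv2.findContours(m,cv2.RETR_EXTERNAL,cv2.CHAIN_APPROX_NONE)[0]:
        if cv2.contourArea(c)<60: continue
        w=ray(None,cal,c[:,0],z).astype(np.float32)
        (x,y),(a,b),t=cv2.minAreaRect(w); t=np.radians(t)
        if a<b:a,b,t=b,a,t+np.pi/2
        out.append((round(x,1),round(y,1),round((t+np.pi/2)%np.pi-np.pi/2,3),round(a,1),round(b,1)))
    return out
E
python3 - <<'E'
from h import *
im,cal=snap("top")
for k in("green","turq"):
    for b in blocks(im,cal,25,k):print(k,b)
for t,z in(("case",0),("cover_grip",74),("return_tray",0),("ink_tin",0),("lead_bar",0),("wood_furniture",0),("scissors",0),("composing_stick",0),("old0",33)):
    for r in place_of("top",t)[:3]:print(t,round(r["confidence"],2),ray(None,cal,r["xy"],z).round(0))
# rail tops by hand (800 px)
q=np.array([[331,195],[455,195],[331,337],[462,337]])/1.5625
print(ray(None,cal,q,45).round(0))
E
```

```text
green (106.8, -724.4, np.float64(-0.23), 118.5, 74.4)
green (300.0, 488.6, np.float64(-0.957), 84.1, 82.8)
green (344.3, -120.9, np.float64(-0.875), 57.4, 32.4)
green (313.8, -514.2, np.float64(0.605), 54.7, 36.1)
green (412.8, 274.1, np.float64(1.431), 55.1, 30.1)
green (401.4, -263.3, np.float64(-0.648), 54.2, 31.1)
green (494.6, 284.4, np.float64(-0.288), 54.4, 31.1)
green (511.1, -253.4, np.float64(0.464), 54.4, 29.3)
turq (344.7, -115.5, np.float64(-0.944), 62.4, 37.3)
turq (320.9, -519.7, np.float64(0.949), 66.8, 41.7)
case 0.79 [[500.  -1.]]
cover_grip 0.84 [[496. -25.]]
return_tray 0.42 [[404. 278.]]
ink_tin 0.6 [[407. 281.]]
ink_tin 0.22 [[495. 280.]]
lead_bar 0.71 [[485. 281.]]
lead_bar 0.59 [[ 666. -282.]]
wood_furniture 0.84 [[310. 332.]]
scissors 0.68 [[337. 505.]]
composing_stick 0.78 [[ 281. -337.]]
composing_stick 0.25 [[342. 490.]]
old0 0.49 [[471.  63.]]
[[ 741.   97.]
 [ 720. -161.]
 [ 441.  113.]
 [ 421. -145.]]
```

Call:
{"api": "send_rows", "payload": {
  "steps": [
    {"delta_rot": [0,0,-0.14],"claw": 100},
    {"delta_rot": [0,0,-0.14],"claw": 100},
    {"offset": [22,41,-5],"claw": 100},
    {"offset": [22,41,-5],"claw": 100},
    {"offset": [22,41,-5],"claw": 100},
    {"offset": [22,41,-5],"claw": 100},
    {"offset": [22,41,-5],"claw": 100},
    {"offset": [22,41,-5],"claw": 100},
    {"offset": [22,41,-5],"claw": 100},
    {"offset": [22,41,-5],"claw": 100},
    {"offset": [22,41,-5],"claw": 100},
    {"offset": [22,41,-5],"claw": 100}
  ]
}}

```text
invalid input at $.steps[0]: expected keys offset, delta_rot, claw
```

Call:
{"api": "send_rows", "payload": {
  "steps": [
    {"offset": [22,41,-5],"claw": 100},
    {"offset": [22,41,-5],"claw": 100},
    {"offset": [22,41,-5],"claw": 100},
    {"offset": [22,41,-5],"claw": 100},
    {"offset": [0,0,0],"claw": 100}
  ]
}}

```text
invalid input at $.steps[0]: expected keys offset, delta_rot, claw
```

Run:
```python
from h import *
im,cal=snap("wrist","w1")
cv2.imwrite("pics/w1b.png",cv2.resize(im,(800,600),interpolation=cv2.INTER_CUBIC))
print(observe()["tcp_pos"],yaw())
for t in("cover_grip","case","button_left","button_right"):
    for r in (place_of("wrist",t) if t[0]=="c" else search_frame("wrist",t))[:2]:print(t,round(r["confidence"],2),np.round(r["xy"],1),ray(None,cal,r["xy"],0 if t=="case" else 74).round(1))
```

```text
[199.38572599 565.8784062  231.26685402] -0.3387397216682154
```

View pics/w1b.png

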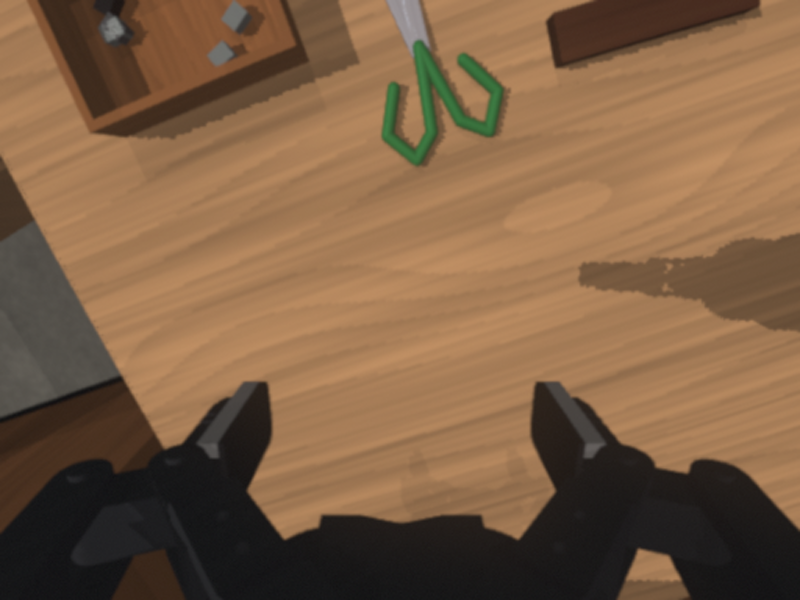

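Call:
{"api": "send_rows", "payload": {
  "steps": [
    {"offset": [0,0,0],"delta_rot": [0,0,-0.14],"claw": 100},
    {"offset": [0,0,0],"delta_rot": [0,0,-0.14],"claw": 100},
    {"offset": [20,41,-7],"delta_rot": [0,0,0],"claw": 100},
    {"offset": [20,41,-7],"delta_rot": [0,0,0],"claw": 100},
    {"offset": [20,41,-7],"delta_rot": [0,0,0],"claw": 100},
    {"offset": [20,41,-7],"delta_rot": [0,0,0],"claw": 100},
    {"offset": [20,41,-7],"delta_rot": [0,0,0],"claw": 100},
    {"offset": [20,41,-7],"delta_rot": [0,0,0],"claw": 100},
    {"offset": [20,41,-7],"delta_rot": [0,0,0],"claw": 100},
    {"offset": [20,41,-7],"delta_rot": [0,0,0],"claw": 100},
    {"offset": [20,41,-7],"delta_rot": [0,0,0],"claw": 100},
    {"offset": [20,41,-7],"delta_rot": [0,0,0],"claw": 100}
  ]
}}

```text
clock: 2.1
tcp_pos: [375.1, 143.1, 302.1]
tcp_rot: [[0.998, -0.058, 0.001], [-0.058, -0.998, 0.001], [0.001, -0.001, -1.0]]
force: [0.8, 0.5, 0.4]
width: 1.0
grasp_force: 0.0
```

Call:
{"api": "send_rows", "payload": {
  "steps": [
    {"offset": [20,41,-7],"delta_rot": [0,0,0],"claw": 100},
    {"offset": [20,41,-7],"delta_rot": [0,0,0],"claw": 100},
    {"offset": [20,41,-7],"delta_rot": [0,0,0],"claw": 100},
    {"offset": [20,41,-7],"delta_rot": [0,0,0],"claw": 100},
    {"offset": [0,0,0],"delta_rot": [0,0,0],"claw": 100},
    {"offset": [0,0,0],"delta_rot": [0,0,0],"claw": 100}
  ]
}}

```text
clock: 2.7
tcp_pos: [445.3, -24.7, 329.2]
tcp_rot: [[0.998, -0.062, -0.0], [-0.062, -0.998, -0.0], [-0.0, 0.0, -1.0]]
force: [0.4, 0.5, -0.3]
width: 1.002
grasp_force: 0.0
```

Run:
```python
from h import *
im,cal=snap("wrist","w2")
cv2.imwrite("pics/w2b.png",cv2.resize(im,(800,600),interpolation=cv2.INTER_CUBIC))
print(observe()["tcp_pos"],yaw())
for t in("cover_grip","case","button_left","button_right"):
    for r in (place_of("wrist",t) if t[0]=="c" else search_frame("wrist",t))[:2]:print(t,round(r["confidence"],2),np.round(r["xy"],1),ray(None,cal,r["xy"],0 if t=="case" else 74).round(1))
```

```text
[445.10275858 -23.6889436  329.157399  ] -0.05984990999840679
cover_grip 0.74 [248.  136.5] [[484.7 -17.1]]
case 0.55 [246.3 115.5] [[511.7 -14.2]]
button_left 0.68 [  6.4 253. ] [[328.4 384.5]]
button_left 0.66 [208.6 131.8] [[494.5  36.2]]
button_right 0.71 [280.1 133. ] [[486.7 -61.3]]
button_right 0.21 [252.9 117.2] [[509.9 -25.5]]
```

View pics/w2b.png

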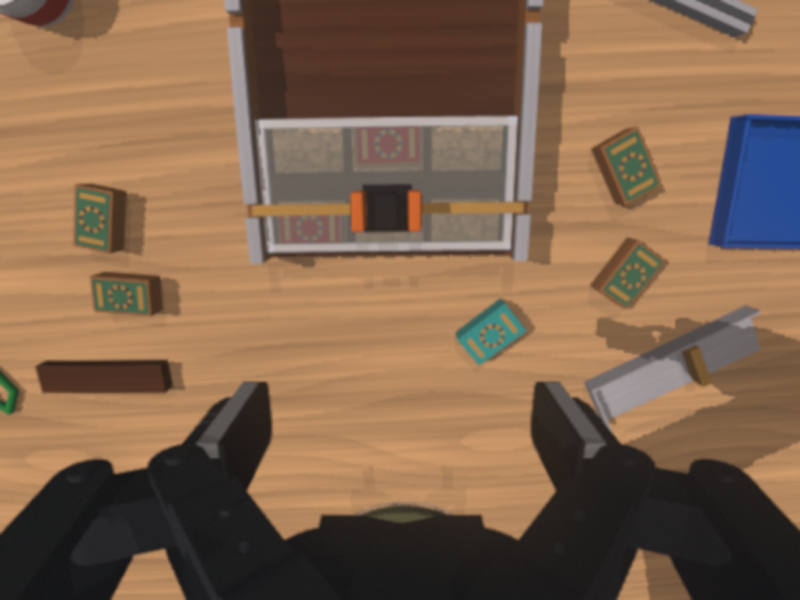

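Run:
```python
from h import *
im=cv2.imread("pics/w2.png");cal=calibration("wrist")
q=np.float32([[257,122],[518,117],[513,250],[264,254]])/1.5625
w=ray(None,cal,q,44);print(w.round(1),w.mean(0).round(1),[np.linalg.norm(w[i]-w[(i+1)%4]).round(1) for i in range(4)])
d=w[1]-w[0]+w[2]-w[3];print("yaw",np.arctan2(d[1],d[0])+np.pi/2)
hsv=cv2.cvtColor(im,cv2.COLOR_BGR2HSV)
m=cv2.inRange(hsv[110:160,200:300],(5,170,140),(15,255,255))
n,l,s,c=cv2.connectedComponentsWithStats(m)
for i in range(1,n):
    if s[i,4]>30:
        x,y,ww,h=s[i,:4]+np.array([200,110,0,0,0])[:4]
        print(s[i],ray(None,cal,[[x,y+h/2],[x+ww,y+h/2],[x+ww/2,y],[x+ww/2,y+h]],88).round(1).tolist())
for k in("green","turq"):
    for b in blocks(im,cal,25,k):print(k,b)
m=cv2.inRange(hsv,(112,150,60),(125,255,255));print(hsv[120,485])
```

```text
[[ 570.2   98.6]
 [ 560.8 -136.1]
 [ 440.4 -132.7]
 [ 450.3  108.8]] [505.4 -15.4] [np.float64(234.9), np.float64(120.5), np.float64(241.7), np.float64(120.4)]
yaw -0.040444876775288296
[ 24  13   9  25 181] [[488.8, 16.5], [488.1, 4.6], [504.5, 9.2], [472.0, 11.9]]
[ 61  12   8  26 188] [[486.6, -32.4], [486.0, -43.0], [503.0, -38.5], [469.2, -36.9]]
green (304.0, 438.7, np.float64(-0.333), 52.3, 20.7)
green (412.8, 276.5, np.float64(1.436), 54.5, 30.9)
green (403.8, -262.3, np.float64(-0.659), 52.5, 30.2)
green (493.2, 286.5, np.float64(-0.289), 54.1, 29.5)
green (513.0, -252.5, np.float64(0.472), 52.6, 30.1)
turq (349.7, -113.6, np.float64(-0.938), 61.3, 44.4)
[110 184 147]
```

Call:
{"api": "send_rows", "payload": {
  "steps": [
    {"offset": [10,-3.4,40],"delta_rot": [0,0,-0.015],"claw": 100},
    {"offset": [10,-3.4,40],"delta_rot": [0,0,0],"claw": 100},
    {"offset": [10,-3.4,40],"delta_rot": [0,0,0],"claw": 100},
    {"offset": [11,-3.4,40],"delta_rot": [0,0,0],"claw": 100},
    {"offset": [0,0,20],"delta_rot": [0,0,0],"claw": 100},
    {"offset": [0,0,0],"delta_rot": [0,0,0],"claw": 100},
    {"offset": [0,0,0],"delta_rot": [0,0,0],"claw": 100}
  ]
}}

```text
clock: 3.65
tcp_pos: [487.0, -11.4, 150.5]
tcp_rot: [[0.999, -0.042, 0.001], [-0.042, -0.999, -0.001], [0.001, 0.001, -1.0]]
force: [0.8, -0.8, 1.1]
width: 1.001
grasp_force: 0.0
```

Run:
```python
from h import *
im,cal=snap("wrist","w3")
o=observe();print(o["tcp_pos"],yaw(),o["force"])
hsv=cv2.cvtColor(im,cv2.COLOR_BGR2HSV)
m=cv2.inRange(hsv,(5,170,140),(15,255,255))
n,l,s,c=cv2.connectedComponentsWithStats(m)
for i in range(1,n):
    if s[i,4]>100:
        x,y,ww,h=s[i,:4]
        print(s[i],ray(None,cal,[[x,y+h/2],[x+ww,y+h/2],[x+ww/2,y],[x+ww/2,y+h]],88).round(1).tolist())
```

```text
[487.45233956 -11.40400519 151.40406561] -0.04251356482134148 [-0.28760515 -0.88060662  1.01578673]
[283 179  18  49 634] [[491.5, -33.3], [490.9, -46.9], [510.2, -40.3], [471.2, -40.0]]
[221 185  15  43 559] [[491.1, 13.7], [490.6, 2.3], [507.6, 6.8], [473.3, 9.2]]
```

View pics/w3.png

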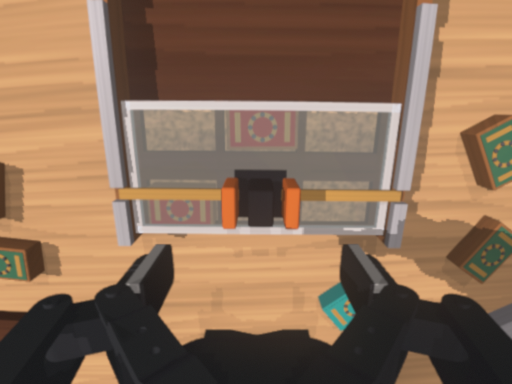

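Call:
{"api": "send_rows", "payload": {
  "steps": [
    {"offset": [2.7,4,30],"delta_rot": [0,0,0],"claw": 100},
    {"offset": [0,0,30],"delta_rot": [0,0,0],"claw": 100},
    {"offset": [0,0,20],"delta_rot": [0,0,0],"claw": 100},
    {"offset": [0,0,14],"delta_rot": [0,0,0],"claw": 100},
    {"offset": [0,0,0],"delta_rot": [0,0,0],"claw": 80},
    {"offset": [0,0,0],"delta_rot": [0,0,0],"claw": 70},
    {"offset": [0,0,0],"delta_rot": [0,0,0],"claw": 60},
    {"offset": [0,0,0],"delta_rot": [0,0,0],"claw": 60},
    {"offset": [0,0,0],"delta_rot": [0,0,0],"claw": 60}
  ]
}}

```text
clock: 4.6
tcp_pos: [490.7, -15.8, 57.9]
tcp_rot: [[0.999, -0.043, 0.004], [-0.043, -0.999, 0.0], [0.004, -0.001, -1.0]]
force: [-1.9, 2.2, 5.7]
width: 0.603
grasp_force: 5.1
```

Call:
{"api": "send_rows", "payload": {
  "steps": [
    {"offset": [0,0,0],"delta_rot": [0,0,0],"claw": 51},
    {"offset": [0,0,0],"delta_rot": [0,0,0],"claw": 51},
    {"offset": [0,0,0],"delta_rot": [0,0,0],"claw": 51},
    {"offset": [0,0,0],"delta_rot": [0,0,0],"claw": 51}
  ]
}}

```text
clock: 5.0
tcp_pos: [491.0, -15.7, 58.3]
tcp_rot: [[0.999, -0.043, 0.005], [-0.043, -0.999, 0.001], [0.005, -0.001, -1.0]]
force: [-0.3, 1.8, 7.4]
width: 0.514
grasp_force: 7.2
```

Call:
{"api": "send_rows", "payload": {
  "steps": [
    {"offset": [8,0,0],"delta_rot": [0,0,0],"claw": 50},
    {"offset": [15,0,0],"delta_rot": [0,0,0],"claw": 50},
    {"offset": [15,0,0],"delta_rot": [0,0,0],"claw": 50},
    {"offset": [15,0,0],"delta_rot": [0,0,0],"claw": 50},
    {"offset": [15,0,0],"delta_rot": [0,0,0],"claw": 50},
    {"offset": [15,0,0],"delta_rot": [0,0,0],"claw": 50},
    {"offset": [15,0,0],"delta_rot": [0,0,0],"claw": 50},
    {"offset": [15,0,0],"delta_rot": [0,0,0],"claw": 50},
    {"offset": [15,0,0],"delta_rot": [0,0,0],"claw": 50},
    {"offset": [15,0,0],"delta_rot": [0,0,0],"claw": 50},
    {"offset": [8,0,0],"delta_rot": [0,0,0],"claw": 50},
    {"offset": [0,0,0],"delta_rot": [0,0,0],"claw": 50}
  ]
}}

```text
clock: 6.2
tcp_pos: [643.0, -22.9, 58.3]
tcp_rot: [[0.999, -0.044, 0.006], [-0.044, -0.999, -0.001], [0.006, 0.0, -1.0]]
force: [1.2, 0.5, 5.6]
width: 0.504
grasp_force: 7.2
```

Run:
```python
from h import *
im,cal=snap("wrist","w4")
o=observe();print(o["tcp_pos"],yaw(),o["force"],o["width"],o["grasp_force"])
```

```text
[642.72628001 -22.81488536  58.40933637] -0.04377586110083359 [1.48838492 0.49832254 4.71338952] 0.4997719656593283 7.201049700379372
```

View pics/w4.png

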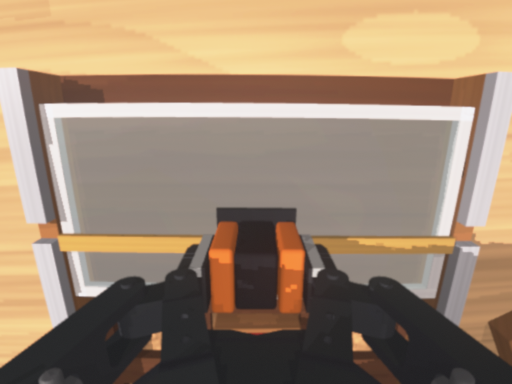

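Call:
{"api": "send_rows", "payload": {
  "steps": [
    {"offset": [3,0,0],"delta_rot": [0,0,0],"claw": 50},
    {"offset": [3,0,0],"delta_rot": [0,0,0],"claw": 50},
    {"offset": [3,0,0],"delta_rot": [0,0,0],"claw": 50},
    {"offset": [2,0,0],"delta_rot": [0,0,0],"claw": 50},
    {"offset": [0,0,0],"delta_rot": [0,0,0],"claw": 50}
  ]
}}

```text
clock: 6.75
tcp_pos: [651.6, -23.4, 57.7]
tcp_rot: [[0.999, -0.044, 0.001], [-0.044, -0.999, -0.001], [0.001, 0.001, -1.0]]
force: [-4.9, 0.8, 6.7]
width: 0.503
grasp_force: 7.2
```

Call:
{"api": "send_rows", "payload": {
  "steps": [
    {"offset": [0,0,0],"delta_rot": [0,0,0],"claw": 70},
    {"offset": [0,0,0],"delta_rot": [0,0,0],"claw": 100},
    {"offset": [0,0,0],"delta_rot": [0,0,0],"claw": 100},
    {"offset": [0,0,0],"delta_rot": [0,0,0],"claw": 100},
    {"offset": [0,0,-40],"delta_rot": [0,0,0],"claw": 100},
    {"offset": [0,0,-45],"delta_rot": [0,0,0],"claw": 100},
    {"offset": [-30,0,-35],"delta_rot": [0,0,0],"claw": 100},
    {"offset": [-40,0,-20],"delta_rot": [0,0,0],"claw": 100},
    {"offset": [-45,0,-10],"delta_rot": [0,0,0],"claw": 100},
    {"offset": [-45,0,0],"delta_rot": [0,0,0],"claw": 100},
    {"offset": [-40,0,0],"delta_rot": [0,0,0],"claw": 100},
    {"offset": [0,0,0],"delta_rot": [0,0,0],"claw": 100}
  ]
}}

```text
clock: 7.95
tcp_pos: [448.8, -14.5, 207.5]
tcp_rot: [[0.999, -0.043, 0.005], [-0.043, -0.999, 0.002], [0.005, -0.002, -1.0]]
force: [-0.5, -0.1, 0.4]
width: 1.0
grasp_force: 0.0
```

Run:
```python
from h import *
im,cal=snap("wrist","w5")
cv2.imwrite("pics/w5b.png",cv2.resize(im,(800,600),interpolation=cv2.INTER_CUBIC))
o=observe();print(o["tcp_pos"],yaw(),o["force"],o["width"],o["grasp_force"])
for k in("green","turq"):
    for b in blocks(im,cal,25,k):print(k,b)
```

```text
[450.39517009 -14.36173265 207.16314308] -0.042523003193313376 [0.38296496 0.19300036 0.01379046] 0.9993368060309868 0.0
green (414.8, 273.4, np.float64(1.434), 56.2, 30.7)
green (402.9, -264.6, np.float64(-0.662), 54.5, 30.5)
green (494.1, 277.1, np.float64(-0.28), 55.7, 16.4)
green (512.6, -254.9, np.float64(0.463), 54.7, 31.5)
turq (351.6, -113.9, np.float64(-0.944), 61.7, 48.6)
```

View pics/w5b.png

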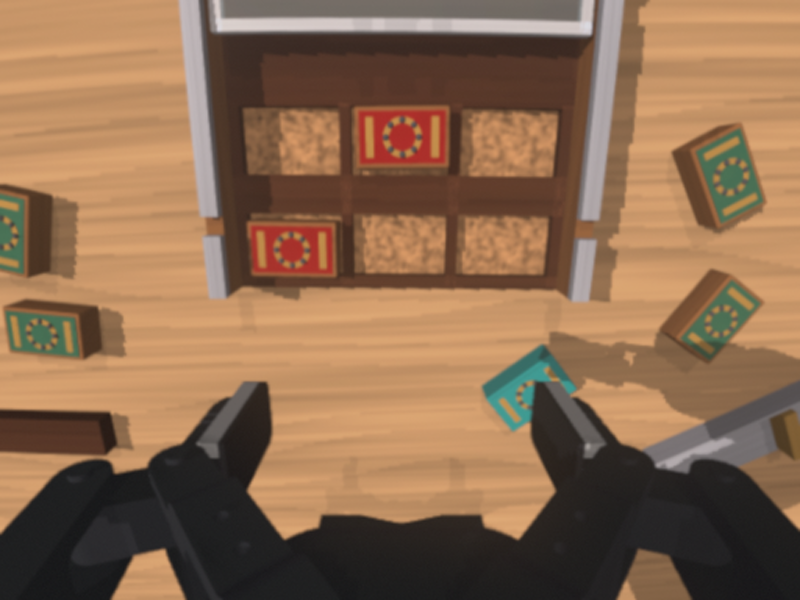

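```bash
cat >> h.py <<'E'
def rects(im,cal,lo,hi,z,amin,roi=None,k=5):
    hsv=cv2.cvtColor(im,cv2.COLOR_BGR2HSV);m=cv2.inRange(hsv,lo,hi)
    if roi is not None:
        r=np.zeros_like(m);x0,x1,y0,y1=roi;r[y0:y1,x0:x1]=255;m&=r
    m=cv2.morphologyEx(cv2.morphologyEx(m,cv2.MORPH_CLOSE,np.ones((k,k))),cv2.MORPH_OPEN,np.ones((3,3)))
    out=[]
    for c in cv2.findContours(m,cv2.RETR_EXTERNAL,cv2.CHAIN_APPROX_NONE)[0]:
        if cv2.contourArea(c)<amin: continue
        w=ray(None,cal,c[:,0],z).astype(np.float32)
        (x,y),(a,b),t=cv2.minAreaRect(w); t=np.radians(t)
        if a<b:a,b,t=b,a,t+np.pi/2
        out.append([round(float(v),3) for v in(x,y,(t+np.pi/2)%np.pi-np.pi/2,a,b)])
    return out
E
python3 - <<'E'
from h import *
im=cv2.imread("pics/w5.png");cal=calibration("wrist")
hsv=cv2.cvtColor(im,cv2.COLOR_BGR2HSV)
print([hsv[int(y/1.5625),int(x/1.5625)].tolist() for x,y in((290,140),(510,145),(400,245),(505,245),(345,140),(300,195),(375,115),(460,60))])
for v in (110,125,140):
  for r in rects(im,cal,(5,60,v),(20,255,255),13,700,(150,360,60,180)):print("cork",v,r)
for r in rects(im,cal,(0,190,110),(6,255,255),33,300,(150,360,60,185)):print("red",r)
for r in rects(im,cal,(170,120,90),(180,255,255),33,300,(150,360,60,185)):print("red",r)
imt,ct=snap("top")
for r in rects(imt,ct,(105,140,50),(125,255,255),25,500):print("blue",r)
E
```

```text
[[13, 133, 207], [14, 134, 212], [13, 135, 214], [13, 133, 200], [9, 135, 91], [10, 141, 96], [1, 195, 169], [9, 129, 85]]
cork 110 [468.964, -92.771, 1.53, 68.987, 45.193]
cork 110 [472.156, -15.729, 1.528, 69.294, 45.133]
cork 110 [475.011, 64.127, 1.527, 71.788, 48.85]
cork 110 [541.358, -96.703, 1.533, 68.531, 45.809]
cork 110 [548.618, 57.925, 1.518, 68.037, 44.857]
cork 110 [546.859, -19.328, 1.544, 69.149, 47.597]
cork 125 [468.39, -92.948, 1.53, 68.177, 44.059]
cork 125 [472.754, -15.979, 1.528, 68.526, 43.889]
cork 125 [475.106, 65.077, 1.527, 69.021, 46.482]
cork 125 [540.976, -96.812, 1.503, 67.279, 45.115]
cork 125 [549.149, 57.751, 1.521, 67.473, 43.686]
cork 125 [546.594, -19.51, 1.528, 67.629, 45.645]
cork 140 [467.765, -93.467, 1.532, 65.727, 42.953]
cork 140 [472.153, -16.732, 1.528, 65.103, 42.749]
cork 140 [475.154, 66.406, 1.527, 64.825, 46.464]
cork 140 [541.353, -97.467, 1.532, 65.617, 43.672]
cork 140 [548.176, 46.4, 1.493, 44.025, 43.949]
cork 140 [547.098, -19.728, 1.553, 65.959, 45.395]
blue [483.858, -439.716, 1.504, 155.132, 124.768]
```

Run:
```python
from h import *
im=cv2.imread("pics/w5.png");cal=calibration("wrist")
for r in rects(im,cal,(0,150,120),(6,255,255),33,300,(150,360,60,185),9):print("red",r)
print(observe()["joints"].round(3))
plan((546,-18.5,207,-1.616),(546,-18.5,20,-1.616))
```

```text
red [475.468, 61.652, 1.524, 58.496, 32.666]
red [547.838, -20.215, 1.543, 57.182, 33.761]
[ 0.419 -0.372 -0.324  0.    -1.616  1.109]
tilt [0.003 0.001] at [451.2 -14.3 206.5] -0.043
shift [94.9  0.2 -0.5] turn z 1.573 rows>= 11
shift [ -0.   0. 187.] turn z -0.0 rows>= 4
```

Call:
{"api": "send_rows", "payload": {
  "steps": [
    {"offset": [48,0.5,0],"delta_rot": [0,0,0],"claw": 75},
    {"offset": [47.5,0.5,0],"delta_rot": [0,0,0.143],"claw": 75},
    {"offset": [0,0,0],"delta_rot": [0,0,0.143],"claw": 75},
    {"offset": [0,0,10],"delta_rot": [0,0,0.143],"claw": 75},
    {"offset": [0,0,10],"delta_rot": [0,0,0.143],"claw": 75},
    {"offset": [0,0,10],"delta_rot": [0,0,0.143],"claw": 75},
    {"offset": [0,0,10],"delta_rot": [0,0,0.143],"claw": 75},
    {"offset": [0,0,10],"delta_rot": [0,0,0.143],"claw": 75},
    {"offset": [0,0,10],"delta_rot": [0,0,0.143],"claw": 75},
    {"offset": [0,0,10],"delta_rot": [0,0,0.143],"claw": 75},
    {"offset": [0,0,10],"delta_rot": [0,0,0.143],"claw": 75},
    {"offset": [0,0,10],"delta_rot": [0,0,0.143],"claw": 75}
  ]
}}

```text
clock: 9.25
tcp_pos: [547.5, -19.8, 113.8]
tcp_rot: [[-0.052, -0.999, -0.002], [-0.999, 0.052, -0.001], [0.001, 0.002, -1.0]]
force: [0.5, -0.5, 0.4]
width: 0.751
grasp_force: 0.0
```

Run:
```python
from h import *
im,cal=snap("wrist","w6")
print(observe()["joints"].round(3))
for r in rects(im,cal,(0,150,120),(6,255,255),33,300,None,9):print("red",r)
for r in rects(im,cal,(5,60,110),(20,255,255),13,700,None):print("cork",r)
plan((547,-19.5,20,-1.616))
```

```text
[ 3.310e-01 -7.800e-02 -2.490e-01 -1.000e-03 -1.404e+00 -3.900e-01]
red [545.674, -20.58, 1.524, 57.258, 33.696]
cork [409.747, 188.355, -1.025, 83.096, 40.926]
cork [683.693, 29.497, -0.127, 67.121, 43.935]
cork [767.926, 13.051, 1.252, 240.949, 61.522]
cork [494.057, -6.187, -0.048, 454.831, 342.438]
tilt [-0.005 -0.001] at [546.6 -19.8 111.8] -1.63
shift [-0.3 -0.4 91.8] turn z -0.014 rows>= 2
```

View pics/w6.png

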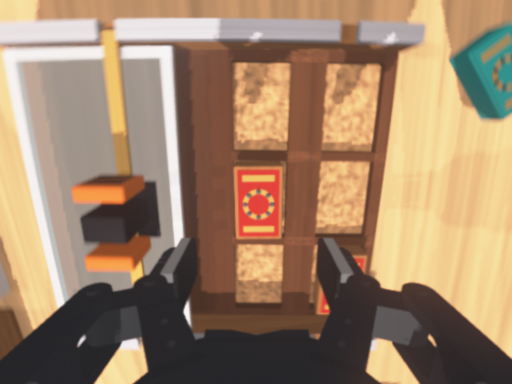

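Call:
{"api": "send_rows", "payload": {
  "steps": [
    {"offset": [0,0,40],"delta_rot": [0,0,-0.012],"claw": 75},
    {"offset": [0,0.5,35],"delta_rot": [0,0,0],"claw": 75},
    {"offset": [0,0,17],"delta_rot": [0,0,0],"claw": 70},
    {"offset": [0,0,0],"delta_rot": [0,0,0],"claw": 40},
    {"offset": [0,0,0],"delta_rot": [0,0,0],"claw": 30},
    {"offset": [0,0,0],"delta_rot": [0,0,0],"claw": 30},
    {"offset": [0,0,0],"delta_rot": [0,0,0],"claw": 30}
  ]
}}

```text
clock: 10.0
tcp_pos: [547.1, -19.4, 24.6]
tcp_rot: [[-0.033, -0.999, 0.002], [-0.999, 0.033, 0.0], [-0.0, -0.002, -1.0]]
force: [0.7, -0.3, -0.2]
width: 0.444
grasp_force: 61.7
```

Call:
{"api": "send_rows", "payload": {
  "steps": [
    {"offset": [0,0,-15],"delta_rot": [0,0,0],"claw": 30},
    {"offset": [0,0,-30],"delta_rot": [0,0,0],"claw": 30},
    {"offset": [0,0,-40],"delta_rot": [0,0,0],"claw": 30},
    {"offset": [0,0,-25],"delta_rot": [0,0,0],"claw": 30},
    {"offset": [0,0,0],"delta_rot": [0,0,0],"claw": 30}
  ]
}}

```text
clock: 10.5
tcp_pos: [548.8, -19.5, 140.5]
tcp_rot: [[-0.033, -0.999, 0.01], [-0.999, 0.033, 0.001], [-0.001, -0.01, -1.0]]
force: [-0.2, 0.4, -0.6]
width: 0.449
grasp_force: 61.9
```

Run:
```python
from h import *
plan((484,-260,130,-1.616),(484,-402,130,-1.637),(484,-402,20,-1.637))
```

```text
tilt [0.01  0.001] at [548.8 -19.5 140.5] -1.604
shift [242.6  56.7  10.5] turn z 0.012 rows>= 5
shift [141.9  -6.4   0. ] turn z 0.021 rows>= 3
shift [ -0.   0. 110.] turn z -0.0 rows>= 3
```

Call:
{"api": "send_rows", "payload": {
  "steps": [
    {"offset": [40,10,0],"delta_rot": [0,0,0.012],"claw": 30},
    {"offset": [45,10,0],"delta_rot": [0,0,0],"claw": 30},
    {"offset": [45,10,0],"delta_rot": [0,0,0],"claw": 30},
    {"offset": [45,10,0],"delta_rot": [0,0,0],"claw": 30},
    {"offset": [45,9,0],"delta_rot": [0,0,0],"claw": 30},
    {"offset": [45,5,0],"delta_rot": [0,0,0.02],"claw": 30},
    {"offset": [20,0,0],"delta_rot": [0,0,0],"claw": 30},
    {"offset": [0,0,0],"delta_rot": [0,0,0],"claw": 30}
  ]
}}

```text
clock: 11.3
tcp_pos: [478.3, -304.3, 133.8]
tcp_rot: [[-0.069, -0.998, -0.0], [-0.998, 0.069, -0.001], [0.001, -0.0, -1.0]]
force: [-0.2, -0.6, -0.5]
width: 0.448
grasp_force: 61.8
```

Run:
```python
from h import *
im,cal=snap("wrist","w7")
o=observe();print(o["width"],o["grasp_force"])
for r in rects(im,cal,(100,140,50),(125,255,255),25,500):print("blue",r)
plan((484,-402,130,-1.637),(484,-402,20,-1.637))
```

```text
0.44631495865969534 61.786640882492065
blue [488.261, -413.546, -0.074, 127.05, 100.875]
tilt [ 0. -0.] at [ 478.8 -302.9  133.8] -1.639
shift [ 98.5 -12.    3.8] turn z -0.002 rows>= 2
shift [ -0.   0. 110.] turn z -0.0 rows>= 3
```

View pics/w7.png

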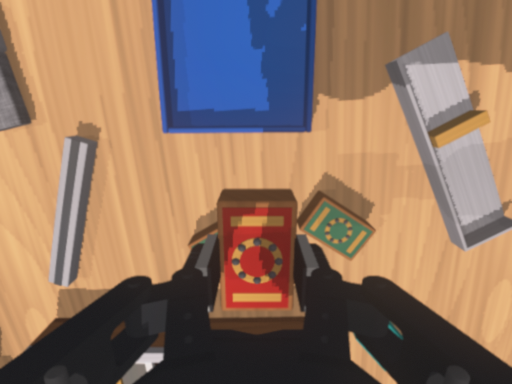

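Call:
{"api": "send_rows", "payload": {
  "steps": [
    {"offset": [35,-6,0],"delta_rot": [0,0,0],"claw": 30},
    {"offset": [36,-6,10],"delta_rot": [0,0,0],"claw": 30},
    {"offset": [30,-6,20],"delta_rot": [0,0,0],"claw": 30},
    {"offset": [0,0,30],"delta_rot": [0,0,0],"claw": 30},
    {"offset": [0,0,30],"delta_rot": [0,0,0],"claw": 30},
    {"offset": [0,0,15],"delta_rot": [0,0,0],"claw": 30},
    {"offset": [0,0,7],"delta_rot": [0,0,0],"claw": 30},
    {"offset": [0,0,0],"delta_rot": [0,0,0],"claw": 30},
    {"offset": [0,0,0],"delta_rot": [0,0,0],"claw": 30}
  ]
}}

```text
clock: 12.25
tcp_pos: [491.6, -404.1, 23.4]
tcp_rot: [[-0.065, -0.998, 0.002], [-0.998, 0.065, -0.002], [0.002, -0.002, -1.0]]
force: [0.2, 0.1, -0.8]
width: 0.446
grasp_force: 61.8
```

Call:
{"api": "send_rows", "payload": {
  "steps": [
    {"offset": [0,0,0],"delta_rot": [0,0,0],"claw": 65},
    {"offset": [0,0,0],"delta_rot": [0,0,0],"claw": 65},
    {"offset": [0,0,0],"delta_rot": [0,0,0],"claw": 65},
    {"offset": [0,0,-25],"delta_rot": [0,0,0],"claw": 65},
    {"offset": [0,0,-45],"delta_rot": [0,0,0],"claw": 75},
    {"offset": [0,0,-45],"delta_rot": [0,0,0],"claw": 75},
    {"offset": [0,0,0],"delta_rot": [0,0,0],"claw": 75}
  ]
}}

```text
clock: 12.95
tcp_pos: [493.1, -406.3, 145.7]
tcp_rot: [[-0.066, -0.998, 0.011], [-0.998, 0.066, -0.008], [0.007, -0.011, -1.0]]
force: [0.1, -0.1, 1.2]
width: 0.748
grasp_force: 0.0
```

Run:
```python
from h import *
im,cal=snap("wrist","w8")
for r in rects(im,cal,(0,150,120),(6,255,255),30,300,None,9):print("red",r)
for r in rects(im,cal,(100,140,50),(125,255,255),25,500):print("blue",r)
for b in blocks(im,cal,25):print("green",b)
plan((475,62,120,-1.616),(475,62,22,-1.616))
```

```text
red [491.16, -404.878, 1.5, 58.136, 33.983]
blue [486.136, -442.54, 1.504, 155.596, 126.364]
green (511.9, -255.2, np.float64(0.458), 54.9, 31.6)
tilt [ 0.007 -0.004] at [ 492.3 -405.1  141.7] -1.637
shift [-465.    48.    21.7] turn z -0.021 rows>= 10
shift [-0.  0. 98.] turn z -0.0 rows>= 2
```

Call:
{"api": "send_rows", "payload": {
  "steps": [
    {"offset": [-46.5,4.8,1],"delta_rot": [0,0,0],"claw": 75},
    {"offset": [-46.5,4.8,1],"delta_rot": [0,0,0],"claw": 75},
    {"offset": [-46.5,4.8,1],"delta_rot": [0,0,0],"claw": 75},
    {"offset": [-46.5,4.8,1],"delta_rot": [0,0,0],"claw": 75},
    {"offset": [-46.5,4.9,1],"delta_rot": [0,0,0],"claw": 75},
    {"offset": [-46.5,4.9,1],"delta_rot": [0,0,0],"claw": 75},
    {"offset": [-46.5,4.9,2],"delta_rot": [0,0,0],"claw": 75},
    {"offset": [-46.5,4.9,2],"delta_rot": [0,0,0],"claw": 75},
    {"offset": [-46.5,4.9,2],"delta_rot": [0,0,0],"claw": 75},
    {"offset": [-46.5,4.9,8],"delta_rot": [0,0,-0.021],"claw": 75},
    {"offset": [0,0,0],"delta_rot": [0,0,0],"claw": 75},
    {"offset": [0,0,0],"delta_rot": [0,0,0],"claw": 75}
  ]
}}

```text
clock: 14.2
tcp_pos: [472.2, 64.2, 115.5]
tcp_rot: [[-0.042, -0.999, -0.001], [-0.999, 0.042, -0.001], [0.001, 0.001, -1.0]]
force: [0.5, -0.0, -0.2]
width: 0.747
grasp_force: 0.0
```

Run:
```python
from h import *
im,cal=snap("wrist","w9")
for r in rects(im,cal,(0,150,120),(6,255,255),33,300,None,9):print("red",r)
hsv=cv2.cvtColor(im,cv2.COLOR_BGR2HSV)
plan((474.5,62,22,-1.616))
```

```text
red [472.711, 61.792, 1.506, 58.461, 33.443]
tilt [-0.001 -0.001] at [472.4  63.3 115.9] -1.615
shift [ 1.2 -2.1 93.9] turn z 0.001 rows>= 2
```

Call:
{"api": "send_rows", "payload": {
  "steps": [
    {"offset": [1.2,-1.6,40],"delta_rot": [0,0,0],"claw": 75},
    {"offset": [0,0,36],"delta_rot": [0,0,0],"claw": 75},
    {"offset": [0,0,18],"delta_rot": [0,0,0],"claw": 70},
    {"offset": [0,0,0],"delta_rot": [0,0,0],"claw": 55},
    {"offset": [0,0,0],"delta_rot": [0,0,0],"claw": 30},
    {"offset": [0,0,0],"delta_rot": [0,0,0],"claw": 30},
    {"offset": [0,0,0],"delta_rot": [0,0,0],"claw": 30},
    {"offset": [0,0,-15],"delta_rot": [0,0,0],"claw": 30},
    {"offset": [0,0,-30],"delta_rot": [0,0,0],"claw": 30},
    {"offset": [0,0,-40],"delta_rot": [0,0,0],"claw": 30},
    {"offset": [0,0,-25],"delta_rot": [0,0,0],"claw": 30},
    {"offset": [0,0,0],"delta_rot": [0,0,0],"claw": 30}
  ]
}}

```text
clock: 15.45
tcp_pos: [476.6, 62.7, 138.0]
tcp_rot: [[-0.045, -0.999, 0.009], [-0.999, 0.045, 0.003], [-0.003, -0.008, -1.0]]
force: [-0.5, 0.0, -0.8]
width: 0.446
grasp_force: 62.5
```

Call:
{"api": "send_rows", "payload": {
  "steps": [
    {"offset": [45,-2.9,0],"delta_rot": [0,0,0],"claw": 30},
    {"offset": [45,-2.9,0],"delta_rot": [0,0,0],"claw": 30},
    {"offset": [45,-2.9,0],"delta_rot": [0,0,0],"claw": 30},
    {"offset": [45,-2.9,0],"delta_rot": [0,0,0],"claw": 30},
    {"offset": [45,-2.9,0],"delta_rot": [0,0,0],"claw": 30},
    {"offset": [45,-2.9,0],"delta_rot": [0,0,0],"claw": 30},
    {"offset": [45,-2.9,0],"delta_rot": [0,0,0],"claw": 30},
    {"offset": [45,-2.9,0],"delta_rot": [0,0,0],"claw": 30},
    {"offset": [45,-2.9,0],"delta_rot": [0,0,0],"claw": 30},
    {"offset": [45,-2.9,0],"delta_rot": [0,0,0],"claw": 30},
    {"offset": [45,-2.9,0],"delta_rot": [0,0,0.028],"claw": 30},
    {"offset": [0,0,0],"delta_rot": [0,0,0],"claw": 30}
  ]
}}

```text
clock: 16.65
tcp_pos: [482.3, -437.9, 130.0]
tcp_rot: [[-0.078, -0.997, -0.003], [-0.997, 0.078, 0.001], [-0.001, 0.003, -1.0]]
force: [-0.0, 1.3, -0.5]
width: 0.447
grasp_force: 62.5
```

Run:
```python
from h import *
im,cal=snap("wrist","w10")
o=observe();print(o["width"],o["grasp_force"])
p=o["tcp_pos"]
for r in rects(im,cal,(0,150,120),(6,255,255),p[2]+8,300,None,9):print("red",r)
plan((484.5,-478,p[2],-1.644),(484.5,-478,22,-1.644))
```

```text
0.446413837646166 62.47996687889099
red [483.921, -416.09, -0.083, 34.746, 20.682]
tilt [-0.002  0.001] at [ 482.7 -435.9  130.4] -1.648
shift [41.8 -5.  -0. ] turn z -0.004 rows>= 1
shift [ -0.    0.  108.4] turn z -0.0 rows>= 3
```

Run:
```python
from h import *
im=cv2.imread("pics/w10.png");cal=calibration("wrist");p=observe()["tcp_pos"]
for v in(40,60,90):
  for r in rects(im,cal,(0,130,v),(8,255,255),p[2]+11,300,None,9):print(v,"red",r)
hsv=cv2.cvtColor(im,cv2.COLOR_BGR2HSV);print(hsv[240:300:12,258].tolist())
im=cv2.imread("pics/w7.png");hsv=cv2.cvtColor(im,cv2.COLOR_BGR2HSV);print(hsv[240:300:12,258].tolist())
```

```text
40 red [482.439, -434.8, 1.487, 58.508, 34.527]
60 red [482.439, -434.8, 1.487, 58.508, 34.527]
90 red [482.439, -434.8, 1.487, 58.508, 34.527]
[[0, 151, 101], [1, 180, 115], [1, 181, 114], [1, 181, 114], [1, 183, 128]]
[[6, 34, 74], [1, 192, 171], [1, 193, 178], [1, 182, 164], [1, 194, 193]]
```

Call:
{"api": "send_rows", "payload": {
  "steps": [
    {"offset": [21,-2.5,10],"delta_rot": [0,0,0],"claw": 30},
    {"offset": [21,-2.5,20],"delta_rot": [0,0,0],"claw": 30},
    {"offset": [0,0,30],"delta_rot": [0,0,0],"claw": 30},
    {"offset": [0,0,28],"delta_rot": [0,0,0],"claw": 30},
    {"offset": [0,0,14],"delta_rot": [0,0,0],"claw": 30},
    {"offset": [0,0,6],"delta_rot": [0,0,0],"claw": 30},
    {"offset": [0,0,0],"delta_rot": [0,0,0],"claw": 30},
    {"offset": [0,0,0],"delta_rot": [0,0,0],"claw": 30},
    {"offset": [0,0,0],"delta_rot": [0,0,0],"claw": 65},
    {"offset": [0,0,0],"delta_rot": [0,0,0],"claw": 65},
    {"offset": [0,0,0],"delta_rot": [0,0,0],"claw": 65},
    {"offset": [0,0,0],"delta_rot": [0,0,0],"claw": 65}
  ]
}}

```text
clock: 17.9
tcp_pos: [485.9, -476.3, 24.8]
tcp_rot: [[-0.073, -0.997, 0.001], [-0.997, 0.073, -0.0], [0.0, -0.001, -1.0]]
force: [0.4, 0.3, -0.2]
width: 0.65
grasp_force: 0.0
```

Call:
{"api": "send_rows", "payload": {
  "steps": [
    {"offset": [0,0,-25],"delta_rot": [0,0,0],"claw": 65},
    {"offset": [0,0,-45],"delta_rot": [0,0,0],"claw": 75},
    {"offset": [-40,0,-40],"delta_rot": [0,0,0],"claw": 75},
    {"offset": [-45,0,0],"delta_rot": [0,0,0],"claw": 75},
    {"offset": [-45,0,0],"delta_rot": [0,0,0],"claw": 75},
    {"offset": [-45,0,0],"delta_rot": [0,0,0.14],"claw": 75},
    {"offset": [0,0,0],"delta_rot": [0,0,0.15],"claw": 75},
    {"offset": [0,0,0],"delta_rot": [0,0,0.15],"claw": 75},
    {"offset": [0,0,0],"delta_rot": [0,0,0.15],"claw": 75},
    {"offset": [0,0,0],"delta_rot": [0,0,0.15],"claw": 75},
    {"offset": [0,0,0],"delta_rot": [0,0,0.15],"claw": 75},
    {"offset": [0,0,0],"delta_rot": [0,0,0.14],"claw": 75}
  ]
}}

```text
clock: 19.1
tcp_pos: [498.2, -306.3, 129.9]
tcp_rot: [[-0.895, -0.445, 0.0], [-0.445, 0.895, -0.0], [-0.0, -0.0, -1.0]]
force: [-0.7, -0.8, -0.3]
width: 0.753
grasp_force: 0.0
```

Run:
```python
from h import *
im,cal=snap("top","t11")
for r in rects(im,cal,(0,150,90),(6,255,255),30,60,None,5):print("red",r)
im,cal=snap("wrist","w11")
for b in blocks(im,cal,25):print("green",b)
o=observe();print(o["joints"].round(2));b=[b for b in blocks(im,cal,25) if abs(b[1]+255)<40 and abs(b[0]-512)<40]
if b:plan((*b[0][:2],130,b[0][2]-np.pi),(*b[0][:2],12,b[0][2]-np.pi))
```

```text
red [489.362, -439.375, 1.492, 129.006, 32.708]
green (511.7, -254.7, np.float64(0.483), 55.0, 31.5)
green (402.4, -264.7, np.float64(-0.638), 55.5, 31.0)
[-0.21  0.01 -0.13  0.   -1.43 -0.9 ]
tilt [ 0. -0.] at [ 498.2 -306.3  129.9] -2.675
shift [-35.3  40.   -0.1] turn z -0.016 rows>= 1
shift [ -0.   0. 118.] turn z -0.0 rows>= 3
```

Call:
{"api": "send_rows", "payload": {
  "steps": [
    {"offset": [-35.3,30,0],"delta_rot": [0,0,-0.016],"claw": 80},
    {"offset": [0,10,30],"delta_rot": [0,0,0],"claw": 80},
    {"offset": [0,0,45],"delta_rot": [0,0,0],"claw": 80},
    {"offset": [0,0,30],"delta_rot": [0,0,0],"claw": 80},
    {"offset": [0,0,14],"delta_rot": [0,0,0],"claw": 75},
    {"offset": [0,0,0],"delta_rot": [0,0,0],"claw": 50},
    {"offset": [0,0,0],"delta_rot": [0,0,0],"claw": 30},
    {"offset": [0,0,0],"delta_rot": [0,0,0],"claw": 30},
    {"offset": [0,0,0],"delta_rot": [0,0,0],"claw": 30},
    {"offset": [0,0,-20],"delta_rot": [0,0,0],"claw": 30},
    {"offset": [0,0,-40],"delta_rot": [0,0,0],"claw": 30},
    {"offset": [0,0,-40],"delta_rot": [0,0,0],"claw": 30}
  ]
}}

```text
clock: 20.4
tcp_pos: [511.2, -254.7, 112.2]
tcp_rot: [[-0.885, -0.465, -0.0], [-0.465, 0.885, -0.0], [0.0, 0.0, -1.0]]
force: [1.5, 0.4, 0.0]
width: 0.448
grasp_force: 63.5
```

Call:
{"api": "send_rows", "payload": {
  "steps": [
    {"offset": [0,0,-20],"delta_rot": [0,0,-0.149],"claw": 30},
    {"offset": [0,0,0],"delta_rot": [0,0,-0.149],"claw": 30},
    {"offset": [0,0,0],"delta_rot": [0,0,-0.149],"claw": 30},
    {"offset": [0,0,0],"delta_rot": [0,0,-0.149],"claw": 30},
    {"offset": [0,0,0],"delta_rot": [0,0,-0.149],"claw": 30},
    {"offset": [0,0,0],"delta_rot": [0,0,-0.149],"claw": 30},
    {"offset": [0,0,0],"delta_rot": [0,0,-0.149],"claw": 30},
    {"offset": [0,0,0],"delta_rot": [0,0,0],"claw": 30}
  ]
}}

```text
clock: 21.2
tcp_pos: [511.7, -254.8, 131.6]
tcp_rot: [[-0.043, -0.999, 0.001], [-0.999, 0.043, -0.0], [0.0, -0.001, -1.0]]
force: [-1.2, 0.8, -0.9]
width: 0.45
grasp_force: 63.7
```

```bash
cat >> h.py <<'E'
def pocket(x,y,o=(509,-16.8),w=-.045):
    c,s=np.cos(w),np.sin(w);return o[0]+c*x-s*y,o[1]+s*x+c*y
def held(im,cal,z):
    """green block between the pads: nearest rect to the TCP, shift in tool axes"""
    o=observe();p=o["tcp_pos"];b=[q for q in rects(im,cal,(40,60,20),(80,255,255),z,300,None,7) if np.hypot(q[0]-p[0],q[1]-p[1])<60]
    y=yaw(o);c,s=np.cos(y),np.sin(y)
    for q in b:
        d=np.array(q[:2])-p[:2];print("held",q,"tool xy",(c*d[0]+s*d[1]).round(1),(s*d[0]-c*d[1]).round(1))
E
python3 - <<'E'
from h import *
im,cal=snap("wrist","w12");o=observe();print(o["width"],o["grasp_force"]);z=o["tcp_pos"][2]
held(im,cal,z+15)
plan((*pocket(37,-78),z,-1.616),(*pocket(37,-78),20,-1.616))
E
```

```text
0.4496808643342912 63.660489320755005
held [511.264, -256.013, 1.515, 56.656, 32.918] tool xy 1.3 0.4
tilt [ 0.001 -0.   ] at [ 511.7 -254.8  131.4] -1.618
shift [-159.6  -23.2   -0. ] turn z -0.002 rows>= 4
shift [ -0.    0.  111.4] turn z -0.0 rows>= 3
```

Call:
{"api": "send_rows", "payload": {
  "steps": [
    {"offset": [-40,-6,0],"delta_rot": [0,0,0],"claw": 30},
    {"offset": [-45,-6,0],"delta_rot": [0,0,0],"claw": 30},
    {"offset": [-45,-6,0],"delta_rot": [0,0,0],"claw": 30},
    {"offset": [-30.5,-5.2,0],"delta_rot": [0,0,0],"claw": 30},
    {"offset": [0,0,30],"delta_rot": [0,0,0],"claw": 30},
    {"offset": [0,0,40],"delta_rot": [0,0,0],"claw": 30},
    {"offset": [0,0,20],"delta_rot": [0,0,0],"claw": 30},
    {"offset": [0,0,8],"delta_rot": [0,0,0],"claw": 30},
    {"offset": [0,0,6],"delta_rot": [0,0,0],"claw": 30},
    {"offset": [0,0,6],"delta_rot": [0,0,0],"claw": 30},
    {"offset": [0,0,0],"delta_rot": [0,0,0],"claw": 30},
    {"offset": [0,0,0],"delta_rot": [0,0,0],"claw": 30}
  ]
}}

```text
clock: 22.45
tcp_pos: [542.3, -95.4, 21.7]
tcp_rot: [[-0.044, -0.999, 0.001], [-0.999, 0.044, -0.0], [0.0, -0.001, -1.0]]
force: [-0.2, 0.1, -0.7]
width: 0.447
grasp_force: 63.6
```

Call:
{"api": "send_rows", "payload": {
  "steps": [
    {"offset": [0,0,2],"delta_rot": [0,0,0],"claw": 30},
    {"offset": [0,0,0],"delta_rot": [0,0,0],"claw": 45},
    {"offset": [0,0,0],"delta_rot": [0,0,0],"claw": 60},
    {"offset": [0,0,0],"delta_rot": [0,0,0],"claw": 62},
    {"offset": [0,0,0],"delta_rot": [0,0,0],"claw": 62},
    {"offset": [0,0,-20],"delta_rot": [0,0,0],"claw": 62},
    {"offset": [0,0,-45],"delta_rot": [0,0,0],"claw": 62},
    {"offset": [0,0,-45],"delta_rot": [0,0,0],"claw": 75},
    {"offset": [0,0,0],"delta_rot": [0,0,0],"claw": 75}
  ]
}}

```text
clock: 23.35
tcp_pos: [545.2, -95.9, 136.6]
tcp_rot: [[-0.044, -0.999, 0.012], [-0.999, 0.044, -0.001], [0.001, -0.012, -1.0]]
force: [0.5, -0.0, 1.0]
width: 0.749
grasp_force: 0.0
```

Run:
```python
from h import *
im,cal=snap("wrist","w13")
for b in blocks(im,cal,33):print("green@33",b)
for b in blocks(im,cal,25):print("green@25",b)
p=observe()["tcp_pos"]
for r in rects(im,cal,(5,60,110),(20,255,255),13,700,(150,400,40,330)):print("cork",r)
plan((402.4,-264.7,130,-.638))
```

```text
green@33 (541.7, -95.5, np.float64(1.514), 55.5, 31.2)
green@33 (399.5, -240.7, np.float64(-0.01), 32.4, 14.8)
green@25 (541.8, -93.1, np.float64(1.514), 57.3, 32.2)
green@25 (394.9, -243.0, np.float64(-0.01), 33.4, 15.3)
cork [520.449, -84.901, -1.476, 317.049, 227.651]
tilt [0.007 0.   ] at [543.7 -95.4 132.8] -1.615
shift [175.4 133.7   2.8] turn z -0.977 rows>= 7
```

View pics/w13.png

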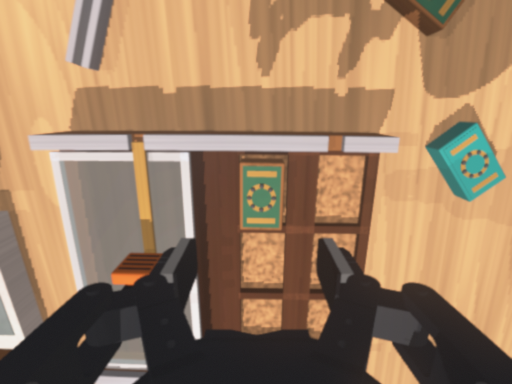

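Call:
{"api": "send_rows", "payload": {
  "steps": [
    {"offset": [35,26.7,0],"delta_rot": [0,0,0],"claw": 75},
    {"offset": [35,26.7,0],"delta_rot": [0,0,0],"claw": 75},
    {"offset": [35,26.7,0],"delta_rot": [0,0,0],"claw": 75},
    {"offset": [35,26.7,0],"delta_rot": [0,0,0],"claw": 75},
    {"offset": [35,26.7,2],"delta_rot": [0,0,-0.14],"claw": 75},
    {"offset": [0,0,0],"delta_rot": [0,0,-0.14],"claw": 75},
    {"offset": [0,0,0],"delta_rot": [0,0,-0.14],"claw": 75},
    {"offset": [0,0,0],"delta_rot": [0,0,-0.14],"claw": 75},
    {"offset": [0,0,0],"delta_rot": [0,0,-0.14],"claw": 75},
    {"offset": [0,0,0],"delta_rot": [0,0,-0.14],"claw": 75},
    {"offset": [0,0,0],"delta_rot": [0,0,-0.14],"claw": 75},
    {"offset": [0,0,0],"delta_rot": [0,0,0],"claw": 75}
  ]
}}

```text
clock: 24.6
tcp_pos: [400.8, -263.6, 125.6]
tcp_rot: [[0.804, -0.594, -0.001], [-0.594, -0.804, 0.001], [-0.001, 0.0, -1.0]]
force: [-0.5, 0.1, 1.0]
width: 0.75
grasp_force: 0.0
```

Run:
```python
from h import *
im,cal=snap("wrist","w14")
B=blocks(im,cal,25)
for b in B:print("green@25",b)
p=observe()["tcp_pos"];b=min(B,key=lambda b:np.hypot(b[0]-p[0],b[1]-p[1]))
plan((*b[:2],130,b[2]),(*b[:2],10,b[2]))
```

```text
green@25 (402.9, -265.0, np.float64(-0.656), 55.7, 31.2)
green@25 (545.8, -89.9, np.float64(1.51), 55.1, 35.2)
tilt [-0.001  0.   ] at [ 400.8 -263.6  125.8] -0.64
shift [ 2.5 -0.1 -4.2] turn z 0.016 rows>= 1
shift [  0.  -0. 120.] turn z -0.0 rows>= 3
```

Call:
{"api": "send_rows", "payload": {
  "steps": [
    {"offset": [2.5,0,20],"delta_rot": [0,0,0.016],"claw": 68},
    {"offset": [0,0,40],"delta_rot": [0,0,0],"claw": 68},
    {"offset": [0,0,40],"delta_rot": [0,0,0],"claw": 68},
    {"offset": [0,0,15],"delta_rot": [0,0,0],"claw": 68},
    {"offset": [0,0,0],"delta_rot": [0,0,0],"claw": 55},
    {"offset": [0,0,0],"delta_rot": [0,0,0],"claw": 30},
    {"offset": [0,0,0],"delta_rot": [0,0,0],"claw": 30},
    {"offset": [0,0,0],"delta_rot": [0,0,0],"claw": 30},
    {"offset": [0,0,-20],"delta_rot": [0,0,0],"claw": 30},
    {"offset": [0,0,-40],"delta_rot": [0,0,0],"claw": 30},
    {"offset": [0,0,-40],"delta_rot": [0,0,0],"claw": 30},
    {"offset": [0,0,-20],"delta_rot": [0,0,0.137],"claw": 30}
  ]
}}

```text
clock: 25.85
tcp_pos: [404.6, -266.1, 136.8]
tcp_rot: [[0.702, -0.712, 0.006], [-0.712, -0.702, -0.003], [0.006, -0.002, -1.0]]
force: [-0.2, 0.1, -1.0]
width: 0.448
grasp_force: 63.9
```

Call:
{"api": "send_rows", "payload": {
  "steps": [
    {"offset": [0,0,0],"delta_rot": [0,0,0.137],"claw": 30},
    {"offset": [0,0,0],"delta_rot": [0,0,0.137],"claw": 30},
    {"offset": [0,0,0],"delta_rot": [0,0,0.137],"claw": 30},
    {"offset": [0,0,0],"delta_rot": [0,0,0.137],"claw": 30},
    {"offset": [0,0,0],"delta_rot": [0,0,0.137],"claw": 30},
    {"offset": [0,0,0],"delta_rot": [0,0,0.137],"claw": 30},
    {"offset": [0,0,0],"delta_rot": [0,0,0],"claw": 30},
    {"offset": [0,0,0],"delta_rot": [0,0,0],"claw": 30}
  ]
}}

```text
clock: 26.65
tcp_pos: [403.3, -265.3, 132.3]
tcp_rot: [[-0.038, -0.999, 0.001], [-0.999, 0.038, -0.0], [0.0, -0.001, -1.0]]
force: [0.0, 0.5, -0.0]
width: 0.451
grasp_force: 63.8
```

Run:
```python
from h import *
im,cal=snap("wrist","w15");o=observe();print(o["width"],o["grasp_force"]);z=o["tcp_pos"][2]
held(im,cal,z+15)
plan((*pocket(-37,-78),z,-1.616),(*pocket(-37,-78),20,-1.616))
```

```text
0.4436110953059315 63.833134174346924
held [402.831, -267.32, 1.521, 57.073, 33.19] tool xy 2.1 0.4
tilt [ 0.001 -0.   ] at [ 403.3 -265.3  132.2] -1.609
shift [-174.6  -58.6   -0. ] turn z 0.007 rows>= 4
shift [ -0.    0.  112.2] turn z -0.0 rows>= 3
```

Call:
{"api": "send_rows", "payload": {
  "steps": [
    {"offset": [-44,-14.6,0],"delta_rot": [0,0,0.007],"claw": 30},
    {"offset": [-45,-15,0],"delta_rot": [0,0,0],"claw": 30},
    {"offset": [-45,-15,0],"delta_rot": [0,0,0],"claw": 30},
    {"offset": [-40.2,-14,0],"delta_rot": [0,0,0],"claw": 30},
    {"offset": [0,0,30],"delta_rot": [0,0,0],"claw": 30},
    {"offset": [0,0,40],"delta_rot": [0,0,0],"claw": 30},
    {"offset": [0,0,20],"delta_rot": [0,0,0],"claw": 30},
    {"offset": [0,0,8],"delta_rot": [0,0,0],"claw": 30},
    {"offset": [0,0,6],"delta_rot": [0,0,0],"claw": 30},
    {"offset": [0,0,6],"delta_rot": [0,0,0],"claw": 30},
    {"offset": [0,0,0],"delta_rot": [0,0,0],"claw": 30},
    {"offset": [0,0,0],"delta_rot": [0,0,0],"claw": 30}
  ]
}}

```text
clock: 27.9
tcp_pos: [469.8, -94.0, 22.1]
tcp_rot: [[-0.048, -0.999, -0.0], [-0.999, 0.048, 0.0], [-0.0, 0.0, -1.0]]
force: [-1.8, 0.5, -2.6]
width: 0.452
grasp_force: 63.8
```

Call:
{"api": "send_rows", "payload": {
  "steps": [
    {"offset": [0,1,2],"delta_rot": [0,0,0],"claw": 30},
    {"offset": [0,0,0],"delta_rot": [0,0,0],"claw": 45},
    {"offset": [0,0,0],"delta_rot": [0,0,0],"claw": 60},
    {"offset": [0,0,0],"delta_rot": [0,0,0],"claw": 62},
    {"offset": [0,0,0],"delta_rot": [0,0,0],"claw": 62},
    {"offset": [0,0,-20],"delta_rot": [0,0,0],"claw": 62},
    {"offset": [0,0,-45],"delta_rot": [0,0,0],"claw": 62},
    {"offset": [0,0,-45],"delta_rot": [0,0,0],"claw": 75},
    {"offset": [0,0,0],"delta_rot": [0,0,0],"claw": 75}
  ]
}}

```text
clock: 28.8
tcp_pos: [472.2, -94.4, 137.4]
tcp_rot: [[-0.048, -0.999, 0.012], [-0.999, 0.048, -0.001], [0.0, -0.012, -1.0]]
force: [0.4, -0.1, 1.0]
width: 0.749
grasp_force: 0.0
```

Run:
```python
from h import *
im,cal=snap("wrist","w16")
for b in blocks(im,cal,33):print("green@33",b)
imt,ct=snap("top","t16")
for b in blocks(imt,ct,25):print("top",b)
plan((413.5,274,130,-1.707))
```

```text
green@33 (541.7, -95.5, np.float64(1.511), 55.4, 31.5)
green@33 (468.8, -94.7, np.float64(1.51), 55.8, 31.3)
top (106.8, -724.4, np.float64(-0.23), 118.5, 74.4)
top (300.0, 488.6, np.float64(-0.957), 84.1, 82.8)
top (344.3, -120.9, np.float64(-0.875), 57.4, 32.4)
top (319.6, -504.8, np.float64(0.233), 40.8, 32.9)
top (411.8, 274.0, np.float64(1.493), 54.2, 31.2)
tilt [0.003 0.001] at [469.6 -93.7 131. ] -1.619
shift [-364.6   73.8    1. ] turn z 0.088 rows>= 8
```

Call:
{"api": "send_rows", "payload": {
  "steps": [
    {"offset": [-45.6,9.2,0],"delta_rot": [0,0,0],"claw": 75},
    {"offset": [-45.6,9.2,0],"delta_rot": [0,0,0],"claw": 75},
    {"offset": [-45.6,9.2,0],"delta_rot": [0,0,0],"claw": 75},
    {"offset": [-45.6,9.2,0],"delta_rot": [0,0,0],"claw": 75},
    {"offset": [-45.6,9.2,0],"delta_rot": [0,0,0],"claw": 75},
    {"offset": [-45.6,9.2,0],"delta_rot": [0,0,0],"claw": 75},
    {"offset": [-45.6,9.2,0],"delta_rot": [0,0,0],"claw": 75},
    {"offset": [-45.6,9.2,0],"delta_rot": [0,0,0],"claw": 75},
    {"offset": [0,0,0],"delta_rot": [0,0,0.088],"claw": 75},
    {"offset": [0,0,0],"delta_rot": [0,0,0],"claw": 75}
  ]
}}

```text
clock: 29.9
tcp_pos: [411.9, 274.5, 127.7]
tcp_rot: [[-0.135, -0.991, -0.002], [-0.991, 0.135, -0.003], [0.003, 0.002, -1.0]]
force: [-0.1, -0.9, -0.4]
width: 0.747
grasp_force: 0.0
```

Run:
```python
from h import *
im,cal=snap("wrist","w17")
B=blocks(im,cal,25)
for b in B:print("green@25",b)
p=observe()["tcp_pos"];b=min(B,key=lambda b:np.hypot(b[0]-p[0],b[1]-p[1]))
plan((*b[:2],130,b[2]-np.pi),(*b[:2],10,b[2]-np.pi))
```

```text
green@25 (299.3, 485.4, np.float64(-1.393), 64.6, 32.4)
green@25 (496.0, 283.3, np.float64(-0.303), 56.3, 32.4)
green@25 (414.3, 273.5, np.float64(1.42), 54.7, 31.3)
tilt [-0.002 -0.002] at [412.3 273.8 128.1] -1.705
shift [ 0.  -2.  -1.9] turn z 0.017 rows>= 1
shift [ -0.   0. 120.] turn z -0.0 rows>= 3
```

Call:
{"api": "send_rows", "payload": {
  "steps": [
    {"offset": [0,-2,20],"delta_rot": [0,0,0.017],"claw": 60},
    {"offset": [0,0,40],"delta_rot": [0,0,0],"claw": 60},
    {"offset": [0,0,40],"delta_rot": [0,0,0],"claw": 60},
    {"offset": [0,0,18],"delta_rot": [0,0,0],"claw": 60},
    {"offset": [0,0,0],"delta_rot": [0,0,0],"claw": 50},
    {"offset": [0,0,0],"delta_rot": [0,0,0],"claw": 30},
    {"offset": [0,0,0],"delta_rot": [0,0,0],"claw": 30},
    {"offset": [0,0,0],"delta_rot": [0,0,0],"claw": 30},
    {"offset": [0,0,-20],"delta_rot": [0,0,0],"claw": 30},
    {"offset": [0,0,-40],"delta_rot": [0,0,0],"claw": 30},
    {"offset": [0,0,-40],"delta_rot": [0,0,0],"claw": 30},
    {"offset": [0,0,-20],"delta_rot": [0,0,-0.106],"claw": 30}
  ]
}}

```text
clock: 31.15
tcp_pos: [416.2, 274.7, 137.0]
tcp_rot: [[-0.045, -0.999, 0.005], [-0.999, 0.045, 0.005], [-0.005, -0.005, -1.0]]
force: [0.2, -0.8, 0.2]
width: 0.452
grasp_force: 62.1
```

Call:
{"api": "send_rows", "payload": {
  "steps": [
    {"offset": [0,0,0],"delta_rot": [0,0,0],"claw": 30},
    {"offset": [0,0,0],"delta_rot": [0,0,0],"claw": 30},
    {"offset": [0,0,0],"delta_rot": [0,0,0],"claw": 30}
  ]
}}

```text
clock: 31.45
tcp_pos: [414.4, 273.4, 130.6]
tcp_rot: [[-0.048, -0.999, -0.001], [-0.999, 0.048, -0.001], [0.001, 0.001, -1.0]]
force: [-0.1, -0.1, -0.5]
width: 0.446
grasp_force: 62.2
```

Run:
```python
from h import *
im,cal=snap("wrist","w18");o=observe();print(o["width"],o["grasp_force"]);z=o["tcp_pos"][2]
held(im,cal,z+15)
for b in blocks(im,cal,25):print("green@25",b)
plan((*pocket(-37,78),z,-1.616),(*pocket(-37,78),20,-1.616))
```

```text
0.44780047632304654 62.17662334442139
held [414.098, 275.479, 1.529, 57.871, 33.552] tool xy -2.2 0.4
held [454.422, 242.488, -0.28, 29.361, 16.909] tool xy 28.8 -41.4
green@25 (294.3, 480.4, np.float64(-0.884), 60.7, 22.4)
green@25 (417.2, 348.0, np.float64(1.533), 111.6, 64.5)
green@25 (495.8, 283.8, np.float64(-0.28), 55.6, 31.9)
tilt [-0.001 -0.002] at [414.4 273.3 130.4] -1.619
shift [207.3 -71.1  -0. ] turn z -0.003 rows>= 5
shift [ -0.    0.  110.4] turn z -0.0 rows>= 3
```

Call:
{"api": "send_rows", "payload": {
  "steps": [
    {"offset": [42,-14.2,0],"delta_rot": [0,0,0],"claw": 30},
    {"offset": [42,-14.2,0],"delta_rot": [0,0,0],"claw": 30},
    {"offset": [42,-14.2,0],"delta_rot": [0,0,0],"claw": 30},
    {"offset": [42,-14.2,0],"delta_rot": [0,0,0],"claw": 30},
    {"offset": [42,-14.2,0],"delta_rot": [0,0,0],"claw": 30},
    {"offset": [0,0,40],"delta_rot": [0,0,0],"claw": 30},
    {"offset": [0,0,40],"delta_rot": [0,0,0],"claw": 30},
    {"offset": [0,0,14],"delta_rot": [0,0,0],"claw": 30},
    {"offset": [0,0,8],"delta_rot": [0,0,0],"claw": 30},
    {"offset": [0,0,6],"delta_rot": [0,0,0],"claw": 30},
    {"offset": [0,0,0],"delta_rot": [0,0,0],"claw": 30},
    {"offset": [0,0,0],"delta_rot": [0,0,0],"claw": 30}
  ]
}}

```text
clock: 32.7
tcp_pos: [476.7, 61.1, 25.1]
tcp_rot: [[-0.047, -0.999, 0.002], [-0.999, 0.047, 0.001], [-0.001, -0.002, -1.0]]
force: [-0.3, 0.1, -0.4]
width: 0.453
grasp_force: 62.1
```

Call:
{"api": "send_rows", "payload": {
  "steps": [
    {"offset": [0,1,4],"delta_rot": [0,0,0],"claw": 30},
    {"offset": [0,0,0],"delta_rot": [0,0,0],"claw": 30},
    {"offset": [0,0,0],"delta_rot": [0,0,0],"claw": 30}
  ]
}}

```text
clock: 33.0
tcp_pos: [475.0, 60.7, 19.9]
tcp_rot: [[-0.047, -0.999, 0.0], [-0.999, 0.047, 0.0], [-0.0, -0.0, -1.0]]
force: [-0.4, 0.4, -0.7]
width: 0.454
grasp_force: 62.1
```

Call:
{"api": "send_rows", "payload": {
  "steps": [
    {"offset": [0,0,0],"delta_rot": [0,0,0],"claw": 45},
    {"offset": [0,0,0],"delta_rot": [0,0,0],"claw": 60},
    {"offset": [0,0,0],"delta_rot": [0,0,0],"claw": 62},
    {"offset": [0,0,0],"delta_rot": [0,0,0],"claw": 62},
    {"offset": [0,0,-20],"delta_rot": [0,0,0],"claw": 62},
    {"offset": [0,0,-45],"delta_rot": [0,0,0],"claw": 62},
    {"offset": [0,0,-45],"delta_rot": [0,0,0],"claw": 75},
    {"offset": [-44.8,-2,0],"delta_rot": [0,0,0],"claw": 75},
    {"offset": [-44.8,-2,0],"delta_rot": [0,0,0],"claw": 75},
    {"offset": [-44.8,-2,0],"delta_rot": [0,0,0],"claw": 75},
    {"offset": [-44.8,-2,0],"delta_rot": [0,0,0],"claw": 75},
    {"offset": [-44.8,-2,0],"delta_rot": [0,0,0],"claw": 75}
  ]
}}

```text
clock: 34.2
tcp_pos: [495.4, 285.8, 129.9]
tcp_rot: [[-0.047, -0.999, 0.0], [-0.999, 0.047, 0.0], [-0.0, -0.0, -1.0]]
force: [0.6, -0.1, 0.2]
width: 0.748
grasp_force: 0.0
```

Call:
{"api": "send_rows", "payload": {
  "steps": [
    {"offset": [0,0,0],"delta_rot": [0,0,-0.148],"claw": 75},
    {"offset": [0,0,0],"delta_rot": [0,0,-0.148],"claw": 75},
    {"offset": [0,0,0],"delta_rot": [0,0,-0.148],"claw": 75},
    {"offset": [0,0,0],"delta_rot": [0,0,-0.148],"claw": 75},
    {"offset": [0,0,0],"delta_rot": [0,0,-0.148],"claw": 75},
    {"offset": [0,0,0],"delta_rot": [0,0,-0.148],"claw": 75},
    {"offset": [0,0,0],"delta_rot": [0,0,-0.148],"claw": 75},
    {"offset": [0,0,0],"delta_rot": [0,0,-0.148],"claw": 75},
    {"offset": [0,0,0],"delta_rot": [0,0,-0.148],"claw": 75},
    {"offset": [0,0,0],"delta_rot": [0,0,0],"claw": 75}
  ]
}}

```text
clock: 35.2
tcp_pos: [495.5, 283.9, 129.6]
tcp_rot: [[0.96, -0.281, -0.0], [-0.281, -0.96, -0.0], [0.0, 0.0, -1.0]]
force: [0.1, -1.1, 0.1]
width: 0.753
grasp_force: 0.0
```

Run:
```python
from h import *
im,cal=snap("wrist","w19")
B=blocks(im,cal,25)
for b in B:print("green@25",b)
p=observe()["tcp_pos"];b=min(B,key=lambda b:np.hypot(b[0]-p[0],b[1]-p[1]))
plan((*b[:2],130,b[2]),(*b[:2],10,b[2]))
```

```text
green@25 (338.2, 510.2, np.float64(-0.459), 31.4, 9.3)
green@25 (342.0, 476.4, np.float64(-0.163), 52.5, 26.5)
green@25 (496.0, 283.3, np.float64(-0.285), 53.6, 31.3)
green@25 (471.6, 68.6, np.float64(1.531), 33.2, 33.1)
tilt [ 0. -0.] at [495.5 283.9 129.7] -0.289
shift [ 0.6  0.4 -0.3] turn z -0.004 rows>= 1
shift [  0.  -0. 120.] turn z -0.0 rows>= 3
```

Call:
{"api": "send_rows", "payload": {
  "steps": [
    {"offset": [0.5,0.4,20],"delta_rot": [0,0,0],"claw": 75},
    {"offset": [0,0,40],"delta_rot": [0,0,0],"claw": 75},
    {"offset": [0,0,40],"delta_rot": [0,0,0],"claw": 75},
    {"offset": [0,0,20],"delta_rot": [0,0,0],"claw": 75},
    {"offset": [0,0,0],"delta_rot": [0,0,0],"claw": 60},
    {"offset": [0,0,0],"delta_rot": [0,0,0],"claw": 30},
    {"offset": [0,0,0],"delta_rot": [0,0,0],"claw": 30},
    {"offset": [0,0,0],"delta_rot": [0,0,0],"claw": 30},
    {"offset": [0,0,-20],"delta_rot": [0,0,0],"claw": 30},
    {"offset": [0,0,-40],"delta_rot": [0,0,0],"claw": 30},
    {"offset": [0,0,-40],"delta_rot": [0,0,0],"claw": 30},
    {"offset": [0,0,-20],"delta_rot": [0,0,0.148],"claw": 30}
  ]
}}

```text
clock: 36.45
tcp_pos: [497.3, 284.3, 135.4]
tcp_rot: [[0.906, -0.422, 0.006], [-0.422, -0.906, 0.004], [0.003, -0.006, -1.0]]
force: [0.7, -0.0, 0.9]
width: 0.45
grasp_force: 62.6
```

Call:
{"api": "send_rows", "payload": {
  "steps": [
    {"offset": [0,0,0],"delta_rot": [0,0,0.148],"claw": 30},
    {"offset": [0,0,0],"delta_rot": [0,0,0.148],"claw": 30},
    {"offset": [0,0,0],"delta_rot": [0,0,0.148],"claw": 30},
    {"offset": [0,0,0],"delta_rot": [0,0,0.148],"claw": 30},
    {"offset": [0,0,0],"delta_rot": [0,0,0.148],"claw": 30},
    {"offset": [0,0,0],"delta_rot": [0,0,0.148],"claw": 30},
    {"offset": [0,0,0],"delta_rot": [0,0,0.148],"claw": 30},
    {"offset": [0,0,0],"delta_rot": [0,0,0.143],"claw": 30},
    {"offset": [0,0,0],"delta_rot": [0,0,0],"claw": 30},
    {"offset": [0,0,0],"delta_rot": [0,0,0],"claw": 30}
  ]
}}

```text
clock: 37.45
tcp_pos: [496.0, 283.5, 130.4]
tcp_rot: [[-0.039, -0.999, 0.001], [-0.999, 0.039, 0.001], [-0.001, -0.001, -1.0]]
force: [-1.3, 0.3, -0.7]
width: 0.448
grasp_force: 62.6
```

Run:
```python
from h import *
im,cal=snap("wrist","w20");o=observe();print(o["width"],o["grasp_force"]);z=o["tcp_pos"][2]
held(im,cal,z+15)
for b in blocks(im,cal,33):print("green@33",b)
plan((*pocket(37,78),z,-1.616),(*pocket(37,78),20,-1.616))
```

```text
0.44741638211533075 62.581636905670166
held [495.457, 281.632, 1.532, 56.986, 33.433] tool xy 1.9 0.4
green@33 (498.1, 345.4, np.float64(1.532), 105.1, 62.5)
tilt [0.001 0.   ] at [495.9 283.5 130.2] -1.61
shift [221.8 -62.2  -0. ] turn z 0.006 rows>= 5
shift [ -0.    0.  110.2] turn z -0.0 rows>= 3
```

Call:
{"api": "send_rows", "payload": {
  "steps": [
    {"offset": [44.2,-12.3,0],"delta_rot": [0,0,0.006],"claw": 30},
    {"offset": [44.2,-12.3,0],"delta_rot": [0,0,0],"claw": 30},
    {"offset": [44.2,-12.3,0],"delta_rot": [0,0,0],"claw": 30},
    {"offset": [44.2,-12.3,0],"delta_rot": [0,0,0],"claw": 30},
    {"offset": [44.2,-11.9,0],"delta_rot": [0,0,0],"claw": 30},
    {"offset": [0,0,40],"delta_rot": [0,0,0],"claw": 30},
    {"offset": [0,0,40],"delta_rot": [0,0,0],"claw": 30},
    {"offset": [0,0,14],"delta_rot": [0,0,0],"claw": 30},
    {"offset": [0,0,8],"delta_rot": [0,0,0],"claw": 30},
    {"offset": [0,0,4],"delta_rot": [0,0,0],"claw": 30},
    {"offset": [0,0,0],"delta_rot": [0,0,0],"claw": 30},
    {"offset": [0,0,0],"delta_rot": [0,0,0],"claw": 30}
  ]
}}

```text
clock: 38.7
tcp_pos: [547.2, 60.3, 25.0]
tcp_rot: [[-0.047, -0.999, 0.002], [-0.999, 0.047, 0.0], [-0.0, -0.002, -1.0]]
force: [-0.7, 0.0, -0.5]
width: 0.448
grasp_force: 62.7
```

Call:
{"api": "send_rows", "payload": {
  "steps": [
    {"offset": [0.5,-1.5,0],"delta_rot": [0,0,0],"claw": 30},
    {"offset": [0,0,4],"delta_rot": [0,0,0],"claw": 30},
    {"offset": [0,0,0],"delta_rot": [0,0,0],"claw": 30},
    {"offset": [0,0,0],"delta_rot": [0,0,0],"claw": 30}
  ]
}}

```text
clock: 39.1
tcp_pos: [547.8, 59.1, 19.5]
tcp_rot: [[-0.048, -0.999, -0.0], [-0.999, 0.048, -0.0], [0.0, 0.0, -1.0]]
force: [0.1, 0.3, -0.0]
width: 0.448
grasp_force: 62.7
```

Call:
{"api": "send_rows", "payload": {
  "steps": [
    {"offset": [0,0,0],"delta_rot": [0,0,0],"claw": 45},
    {"offset": [0,0,0],"delta_rot": [0,0,0],"claw": 60},
    {"offset": [0,0,0],"delta_rot": [0,0,0],"claw": 62},
    {"offset": [0,0,0],"delta_rot": [0,0,0],"claw": 62},
    {"offset": [0,0,-20],"delta_rot": [0,0,0],"claw": 62},
    {"offset": [0,0,-45],"delta_rot": [0,0,0],"claw": 62},
    {"offset": [0,0,-45],"delta_rot": [0,0,0],"claw": 75},
    {"offset": [26,31.5,0],"delta_rot": [0,0,0],"claw": 75},
    {"offset": [26,31.5,0],"delta_rot": [0,0,0],"claw": 75},
    {"offset": [26,31.5,0],"delta_rot": [0,0,-0.143],"claw": 75},
    {"offset": [0,0,-10],"delta_rot": [0,0,-0.143],"claw": 75}
  ]
}}

```text
clock: 40.2
tcp_pos: [446.6, -16.1, 138.9]
tcp_rot: [[0.24, -0.971, -0.001], [-0.971, -0.24, 0.0], [-0.001, 0.001, -1.0]]
force: [0.8, -0.1, 0.1]
width: 0.748
grasp_force: 0.0
```

Call:
{"api": "send_rows", "payload": {
  "steps": [
    {"offset": [0,0,-10],"delta_rot": [0,0,-0.143],"claw": 100},
    {"offset": [0,0,-10],"delta_rot": [0,0,-0.143],"claw": 100},
    {"offset": [0,0,-10],"delta_rot": [0,0,-0.143],"claw": 100},
    {"offset": [0,0,-10],"delta_rot": [0,0,-0.143],"claw": 100},
    {"offset": [0,0,-10],"delta_rot": [0,0,-0.143],"claw": 100},
    {"offset": [0,0,-10],"delta_rot": [0,0,-0.143],"claw": 100},
    {"offset": [0,0,-10],"delta_rot": [0,0,-0.143],"claw": 100},
    {"offset": [0,0,-10],"delta_rot": [0,0,-0.143],"claw": 100},
    {"offset": [0,0,-10],"delta_rot": [0,0,-0.143],"claw": 100},
    {"offset": [0,0,0],"delta_rot": [0,0,0],"claw": 100}
  ]
}}

```text
clock: 41.2
tcp_pos: [450.3, -14.2, 231.3]
tcp_rot: [[0.999, -0.045, 0.003], [-0.045, -0.999, 0.0], [0.003, -0.0, -1.0]]
force: [0.5, 0.8, -0.0]
width: 1.0
grasp_force: 0.0
```

Run:
```python
from h import *
im,cal=snap("wrist","w21")
for b in blocks(im,cal,33):print("green@33",b)
cv2.imwrite("pics/w21b.png",cv2.resize(im,(800,600),interpolation=cv2.INTER_CUBIC))
plan((651.6,-23.4,160,-.045),(651.6,-23.4,57,-.045))
```

```text
green@33 (463.1, -93.8, np.float64(1.528), 54.5, 29.2)
green@33 (475.0, 62.5, np.float64(1.522), 54.8, 29.0)
green@33 (547.2, 57.6, np.float64(1.517), 55.8, 31.3)
green@33 (541.8, -95.6, np.float64(1.533), 55.2, 30.2)
tilt [0.001 0.   ] at [450.  -14.1 230.2] -0.049
shift [201.8  -0.6  70.2] turn z -0.004 rows>= 5
shift [  0.  -0. 103.] turn z -0.0 rows>= 3
```

View pics/w21b.png

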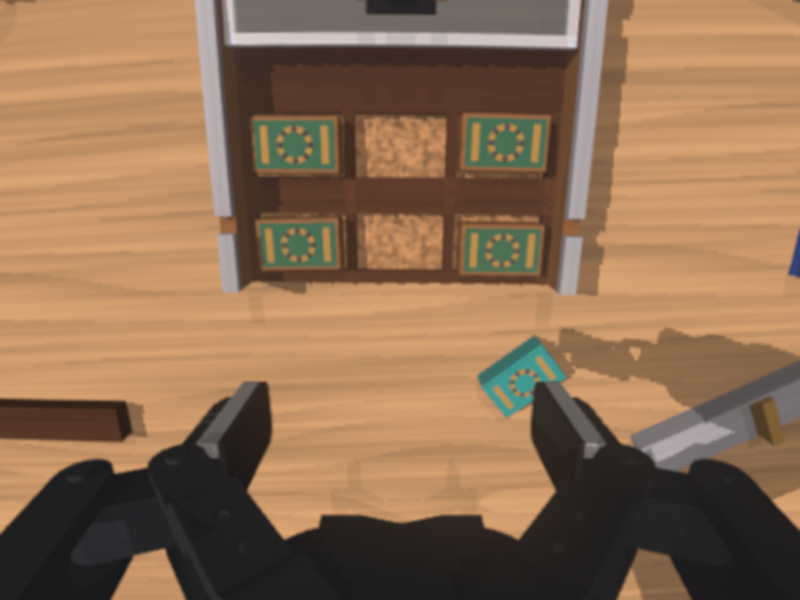

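Call:
{"api": "send_rows", "payload": {
  "steps": [
    {"offset": [-15,37,35],"delta_rot": [0,0,0],"claw": 100},
    {"offset": [-15,37,35],"delta_rot": [0,0,0],"claw": 100},
    {"offset": [0,0,30],"delta_rot": [0,0,0],"claw": 100},
    {"offset": [0,0,0],"delta_rot": [0,0,0],"claw": 100},
    {"offset": [0,0,0],"delta_rot": [0,0,0],"claw": 100}
  ]
}}

```text
clock: 41.75
tcp_pos: [418.4, -82.7, 134.3]
tcp_rot: [[0.999, -0.048, -0.0], [-0.048, -0.999, -0.001], [-0.0, 0.001, -1.0]]
force: [0.0, 0.3, 0.8]
width: 1.001
grasp_force: 0.0
```

Run:
```python
from h import *
im,cal=snap("wrist","w22")
for z in(33,38):
  for b in blocks(im,cal,z):print("green",z,b)
for r in rects(im,cal,(5,60,110),(20,255,255),13,60,(60,420,20,270)):print("cork",r)
s,cs=snap("side","s22")
uv=proj(cs,[[505,-20,30]])[0];x,y=uv.astype(int);print(uv)
a=cv2.resize(s[y-45:y+45,x-60:x+60],(400,300),interpolation=cv2.INTER_CUBIC)
u=proj(cal,[[465,-94,30]])[0].astype(int);print(u)
b=cv2.resize(im[max(u[1]-60,0):u[1]+60,max(u[0]-80,0):u[0]+80],(800,600),interpolation=cv2.INTER_CUBIC)
b=cv2.resize(b,(400,300));cv2.imwrite("pics/c22.png",np.hstack([a,b]))
```

```text
green 33 (463.8, -93.9, np.float64(1.54), 55.7, 32.4)
green 33 (474.8, 62.8, np.float64(1.535), 56.2, 31.8)
green 33 (548.0, 57.9, np.float64(1.519), 56.8, 32.6)
green 33 (542.4, -95.5, np.float64(1.505), 55.9, 31.9)
green 38 (464.3, -93.8, np.float64(1.54), 54.6, 31.7)
green 38 (475.1, 59.7, np.float64(1.535), 55.0, 31.2)
green 38 (546.9, 55.0, np.float64(1.519), 55.6, 32.0)
green 38 (541.4, -95.3, np.float64(1.505), 54.8, 31.3)
cork [353.22, -137.349, 0.631, 24.788, 4.264]
cork [453.95, 85.699, 1.515, 30.758, 1.921]
cork [461.073, -94.692, 1.522, 26.556, 25.469]
cork [460.379, -118.549, -0.018, 26.463, 4.592]
cork [462.672, -70.927, -0.063, 26.403, 4.643]
cork [473.485, 72.593, 0.014, 27.037, 21.525]
cork [472.895, 51.605, -0.025, 26.62, 5.24]
cork [475.325, 66.237, 1.517, 52.776, 44.848]
cork [464.745, -93.81, 1.522, 69.948, 49.671]
cork [470.531, -16.276, 1.514, 68.046, 46.123]
cork [509.978, 24.446, -0.053, 22.841, 6.789]
cork [513.351, -55.879, -0.079, 8.277, 6.115]
cork [552.165, 67.07, -0.122, 26.626, 20.689]
cork [551.098, 46.171, -0.061, 26.941, 5.382]
cork [545.702, -119.629, -0.022, 27.147, 5.103]
cork [547.175, -96.085, 1.523, 26.868, 26.277]
cork [547.97, -72.167, -0.065, 27.117, 4.254]
cork [543.597, -20.041, 1.514, 68.11, 44.814]
cork [448.987, -66.973, 1.523, 383.561, 235.017]
cork [542.171, -95.787, 1.518, 69.652, 42.976]
cork [550.117, 58.062, 1.491, 46.471, 46.135]
[255.25362987 210.00847246]
[265 141]
```

View pics/c22.png

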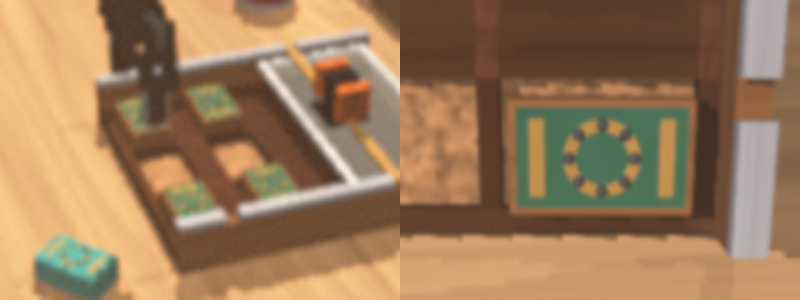

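Call:
{"api": "send_rows", "payload": {
  "steps": [
    {"offset": [44,-14,-15],"delta_rot": [0,0,0],"claw": 100},
    {"offset": [46,-14,0],"delta_rot": [0,0,0],"claw": 100},
    {"offset": [46,-14,0],"delta_rot": [0,0,0],"claw": 100},
    {"offset": [46,-14,0],"delta_rot": [0,0,0],"claw": 100},
    {"offset": [46,-14,0],"delta_rot": [0,0,0],"claw": 100},
    {"offset": [0,0,0],"delta_rot": [0,0,0],"claw": 100},
    {"offset": [0,0,0],"delta_rot": [0,0,0],"claw": 100}
  ]
}}

```text
clock: 42.55
tcp_pos: [650.4, -22.1, 147.5]
tcp_rot: [[0.999, -0.046, -0.002], [-0.046, -0.999, -0.001], [-0.002, 0.001, -1.0]]
force: [-1.6, 0.2, -0.8]
width: 1.0
grasp_force: 0.0
```

Run:
```python
from h import *
im,cal=snap("wrist","w23")
hsv=cv2.cvtColor(im,cv2.COLOR_BGR2HSV)
m=cv2.inRange(hsv,(5,170,140),(15,255,255))
n,l,s,c=cv2.connectedComponentsWithStats(m)
for i in range(1,n):
    if s[i,4]>100:
        x,y,ww,h=s[i,:4]
        print(s[i],ray(None,cal,[[x,y+h/2],[x+ww,y+h/2],[x+ww/2,y],[x+ww/2,y+h]],88).round(1).tolist())
plan((651,-23,57,-.046))
```

```text
[218 184  15  50 606] [[653.4, 4.9], [652.9, -6.3], [672.4, -2.2], [632.8, 0.9]]
[280 184  18  50 685] [[651.3, -41.5], [650.7, -55.0], [670.3, -48.5], [630.6, -48.0]]
tilt [ 0.    -0.001] at [649.9 -22.5 149.3] -0.046
shift [ 1.1  0.4 92.3] turn z 0.0 rows>= 2
```

Call:
{"api": "send_rows", "payload": {
  "steps": [
    {"offset": [1,1,30],"delta_rot": [0,0,0],"claw": 100},
    {"offset": [0,0,30],"delta_rot": [0,0,0],"claw": 100},
    {"offset": [0,0,20],"delta_rot": [0,0,0],"claw": 100},
    {"offset": [0,0,12],"delta_rot": [0,0,0],"claw": 100},
    {"offset": [0,0,0],"delta_rot": [0,0,0],"claw": 80},
    {"offset": [0,0,0],"delta_rot": [0,0,0],"claw": 65},
    {"offset": [0,0,0],"delta_rot": [0,0,0],"claw": 55},
    {"offset": [0,0,0],"delta_rot": [0,0,0],"claw": 50},
    {"offset": [0,0,0],"delta_rot": [0,0,0],"claw": 50},
    {"offset": [0,0,0],"delta_rot": [0,0,0],"claw": 50}
  ]
}}

```text
clock: 43.6
tcp_pos: [651.7, -23.7, 60.7]
tcp_rot: [[0.999, -0.046, 0.005], [-0.046, -0.999, 0.0], [0.005, -0.001, -1.0]]
force: [-2.0, 2.6, 7.0]
width: 0.504
grasp_force: 8.0
```

Call:
{"api": "send_rows", "payload": {
  "steps": [
    {"offset": [-8,0,0],"delta_rot": [0,0,0],"claw": 50},
    {"offset": [-15,0,0],"delta_rot": [0,0,0],"claw": 50},
    {"offset": [-15,0,0],"delta_rot": [0,0,0],"claw": 50},
    {"offset": [-15,0,0],"delta_rot": [0,0,0],"claw": 50},
    {"offset": [-15,0,0],"delta_rot": [0,0,0],"claw": 50},
    {"offset": [-15,0,0],"delta_rot": [0,0,0],"claw": 50},
    {"offset": [-15,0,0],"delta_rot": [0,0,0],"claw": 50},
    {"offset": [-15,0,0],"delta_rot": [0,0,0],"claw": 50},
    {"offset": [-15,0,0],"delta_rot": [0,0,0],"claw": 50},
    {"offset": [-15,0,0],"delta_rot": [0,0,0],"claw": 50},
    {"offset": [-8,0,0],"delta_rot": [0,0,0],"claw": 50},
    {"offset": [0,0,0],"delta_rot": [0,0,0],"claw": 50}
  ]
}}

```text
clock: 44.8
tcp_pos: [501.0, -16.0, 60.7]
tcp_rot: [[0.999, -0.045, 0.007], [-0.045, -0.999, 0.002], [0.007, -0.003, -1.0]]
force: [-2.1, 3.8, 7.0]
width: 0.497
grasp_force: 8.9
```

Call:
{"api": "send_rows", "payload": {
  "steps": [
    {"offset": [-3,0,0],"delta_rot": [0,0,0],"claw": 50},
    {"offset": [-3,0,0],"delta_rot": [0,0,0],"claw": 50},
    {"offset": [-3,0,0],"delta_rot": [0,0,0],"claw": 50},
    {"offset": [-2,0,0],"delta_rot": [0,0,0],"claw": 50},
    {"offset": [0,0,0],"delta_rot": [0,0,0],"claw": 50},
    {"offset": [0,0,0],"delta_rot": [0,0,0],"claw": 50}
  ]
}}

```text
clock: 45.4
tcp_pos: [491.7, -15.5, 60.7]
tcp_rot: [[0.999, -0.045, 0.009], [-0.046, -0.999, 0.002], [0.009, -0.003, -1.0]]
force: [4.7, 3.5, 4.7]
width: 0.5
grasp_force: 8.6
```

Call:
{"api": "send_rows", "payload": {
  "steps": [
    {"offset": [-1,0,0],"delta_rot": [0,0,0],"claw": 50},
    {"offset": [0,0,0],"delta_rot": [0,0,0],"claw": 50},
    {"offset": [0,0,0],"delta_rot": [0,0,0],"claw": 75},
    {"offset": [0,0,0],"delta_rot": [0,0,0],"claw": 100},
    {"offset": [0,0,0],"delta_rot": [0,0,0],"claw": 100},
    {"offset": [0,0,0],"delta_rot": [0,0,0],"claw": 100},
    {"offset": [0,0,-30],"delta_rot": [0,0,0],"claw": 100},
    {"offset": [0,0,-45],"delta_rot": [0,0,0],"claw": 100},
    {"offset": [0,0,-30],"delta_rot": [0,0,0],"claw": 100},
    {"offset": [-35,0,-30],"delta_rot": [0,0,0],"claw": 100},
    {"offset": [0,0,-20],"delta_rot": [0,0,0],"claw": 100},
    {"offset": [0,0,0],"delta_rot": [0,0,0],"claw": 100}
  ]
}}

```text
clock: 46.6
tcp_pos: [453.3, -15.0, 216.1]
tcp_rot: [[0.999, -0.046, 0.007], [-0.046, -0.999, 0.001], [0.007, -0.002, -1.0]]
force: [-0.2, -0.4, -0.3]
width: 1.004
grasp_force: 0.0
```

Run:
```python
from h import *
im,cal=snap("wrist","w24")
hsv=cv2.cvtColor(im,cv2.COLOR_BGR2HSV)
m=cv2.inRange(hsv,(5,170,140),(15,255,255))
n,l,s,c=cv2.connectedComponentsWithStats(m)
for i in range(1,n):
    if s[i,4]>100:
        x,y,ww,h=s[i,:4]
        print(s[i],ray(None,cal,[[x,y+h/2],[x+ww,y+h/2],[x+ww/2,y],[x+ww/2,y+h]],88).round(1).tolist())
cv2.imwrite("pics/w24b.png",cv2.resize(im,(800,600),interpolation=cv2.INTER_CUBIC))
print(observe()["tcp_pos"])
```

```text
[223 136  12  35 351] [[489.3, 13.7], [488.7, 2.3], [505.3, 6.8], [472.2, 9.2]]
[274 136  12  35 392] [[487.0, -34.7], [486.5, -46.1], [503.1, -40.8], [469.9, -40.0]]
[452.87770337 -14.85892605 213.65322618]
```

View pics/w24b.png

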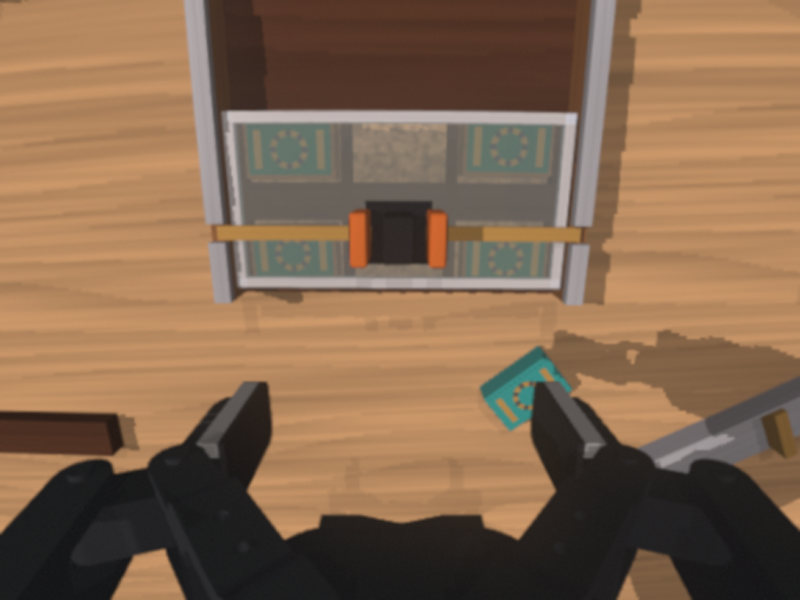

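```bash
python3 -c "
from rig import *
print(sign_off())"
```

```text
the job is handed in; nothing more can be done
None
```

The job is handed in at about 47 s of the 210 s: both red blocks are in the blue return tray, all four green blocks lie picture up in their own pockets, and the cover is shut with its latches and buttons sprung out. The front-right block sits hard against its pocket's front wall, but its face measured level with the other three.

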